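Put the washed beaker set back on its covered turntable

ROBOT

A 6-joint arm with a two-finger parallel gripper is mounted at the origin on the work surface. World frame = base frame: x ahead of the robot, y to its left, z up, the work surface at z = 0. Lengths are in m, angles in rad, forces in N, time in s.
With the tool pointing down it reaches from about 0.375 to 0.925 m from the base axis. Payload 5.7 kg.
Tool frame: the origin (TCP) lies at the very end of the fingers, on their centre line; the grasp point (between the pads) lies 19 mm behind it; z points along the fingers, y is the line along which they close (so a half turn about z gives the same grasp; the last joint's range is limited). The gripper opens to 85 mm and grips with 20 to 120 N. Pads are 22 mm wide; open, the fingers measure 114 mm over their backs; the gripper's body (76 mm by 85 mm) begins 54 mm behind the grasp point. The pads swing forward as they close: fully open they stand 13 mm farther back than shut.
Start: joints at [1.222, 0.359, 1.51, -0, 1.272, -0.115], TCP at [0.139, 0.584, 0.231] pointing down, gripper open.
Joint ranges: [-2.97, 2.97], [-1.01, 2.36], [0.21, 2.38], [-0.96, 4.11], [0.2, 2.71], [-2.98, 2.98]. Speed limits (rad/s): [2.39, 2.39, 3.14, 3.14, 3.14, 3.14].

INTERFACE

Orientations are given as a unit quaternion [x, y, z, w].
In Python, from cell import get_state, get_image, camera_model, sign_off, search_frame, masks_of gives the robot as it stands.
- The arm moves only by the tool play_rows, never from a script. Its argument "commands" is a list of rows, each an object with "xyz": the shift along the tool's x, y, z as a fraction of full scale, a list of three; "rot": the turn, a rotation vector about the tool's x, y, z as a fraction of full scale, a list of three; "grip": the opening, from 0 (shut) to 1 (fully open). A call has 1 to 12 rows; each row shifts and turns the commanded pose from where the row before left it, along the tool's axes as they then stand; what a row does not reach is not made up. Full scale, the value 1, is 200 mm for a shift and pi/4 rad for a turn. A row lasts 1/10 s, in which the tool goes at most 50 mm and 8.59 degrees, less where a joint would pass 70% of its speed; a pose out of reach is approached as far as the arm can. A call with a number of a shift or a turn outside -1 to 1 is refused whole. A call with a gripper value outside its range is refused whole. The fingers move at their own pace and stop on an object; "newtons" is the grip in N (left out, the last holds). Time passes only in rows, so rows that do not move let the fingers close. It gives the time, the measured TCP pose, the force, the opening and the grip force at its end, in the units of the state.
- get_state(): the state, without advancing time (a new reading comes with each control period).
- get_image(name): name is "scene" or "top" or "wrist"; returns the picture (384x512x3 uint8, red, green, blue); there is no depth.
- camera_model(name): a dict with "mtx" (3x3 intrinsics, pixels), "rvec" (rotation vector, rad) and "tvec" (3), from world to camera coordinates, as OpenCV has them; the wrist camera has in their place "hand_eye" (4x4, takes a point from camera to tool coordinates, whose origin is the TCP and whose axes are the flange's). Camera axes: x right, y down, z forward; pixel columns grow to the right and rows downward; lengths in m; the calibration is good to about 2 mm. The wrist camera is an equidistant fisheye: a pixel r from the principal point sees the ray r / f radians off the axis. A picture is of the moment at which its call begins: read the wrist's pose just before it. camera_model takes no time and is no camera call.
- sign_off(): hands the job in; it is judged then, once.
Trained networks look in the newest picture that a camera, given by its name, has taken for a name from the list of things; names that differ only in an ending like _2 or _b are one class to them, and where a whole thing is asked for, a point or a joint stands for the part that bears it (a point fixed in the world has none). Each returns a list of dicts, best first, with "conf" (0 to 1); they miss things now and then, are a little off and sometimes report something else, mostly with a low value. They report only what shows in the picture. A call takes as long as a camera call.
- search_frame(camera, thing): "location" ([column, row] as shares, 0 to 1, of the picture: columns of its width, rows of its height, amid what is visible of it).
- masks_of(camera, thing): "region" (384x512 bool, what is visible of it) and "location" ([column, row] as shares, 0 to 1, of the picture: columns of its width, rows of its height, amid what is visible of it).
The state is a dict: "clock": time; "qpos": joint angles; "joint_velocities": joint speeds; "effort": joint torques, N m; "position": TCP position; "tcp_rot": TCP orientation; "force": force on the tool from outside, world axes, zero at the start; "ft_torque": the same for the moment, N m; "width": finger opening in m; "grasp_force": force on a finger pad.
Only numpy, scipy, OpenCV 4.12 (cv2) and the standard library are available. Lean on these libraries where they do the work, as an engineer would, in place of code of your own. Each camera call takes 0.05 s, during which the arm holds its last target. There are 200 camera calls.

TASK

Turn the turntable until its beaker holder clicks in at the loading side, straight opposite the clear dust cover, and pull the drawer wide open by its handle. With both like that, take all the steel beakers out of the drawer and nest them in the holder one inside another, largest first, setting each down gently rather than dropping it. Then shut the drawer fully, turn the holder with its nest until it clicks in under the dust cover, and leave the jar, the mug and the tape roll where they are.

Things in the scene. Friction and masses are not known exactly. Their poses are not given: they have to be found in the camera images.
- beaker_a: widest and lowest of the steel beakers, may be absent: open round beaker, 68 mm across the rim tapering to 62 mm at the foot, 52 mm tall, inner floor 18 mm above the underside; origin at the centre of the underside, z up through the mouth. Starts upright in the shut drawer. Nested, it rests loosely on the inner floor of the next larger one there, its rim 24 mm or more higher
- beaker_b: second widest of the steel beakers, may be absent: open round beaker, 58 mm across the rim tapering to 52 mm at the foot, 58 mm tall, inner floor 18 mm above the underside; origin at the centre of the underside, z up through the mouth. Starts upright in the shut drawer. Nested, it rests loosely on the inner floor of the next larger one there, its rim 24 mm or more higher
- beaker_c: third widest of the steel beakers, may be absent: open round beaker, 48 mm across the rim tapering to 42 mm at the foot, 64 mm tall, inner floor 18 mm above the underside; origin at the centre of the underside, z up through the mouth. Starts upright in the shut drawer. Nested, it rests loosely on the inner floor of the next larger one there, its rim 24 mm or more higher
- beaker_d: narrowest and tallest of the steel beakers, may be absent: open round beaker, 38 mm across the rim tapering to 32 mm at the foot, 70 mm tall, inner floor 18 mm above the underside; origin at the centre of the underside, z up through the mouth. Starts upright in the shut drawer. Nested, it rests loosely on the inner floor of the next larger one there, its rim 24 mm or more higher
- holder (a point): centre of the inner floor of the holder, a shallow steel cup fixed on the turntable, 85 mm from the turntable's axis: 86 mm outside, about 77 mm inside, its rim 24 mm above this point; turns with the turntable
- post_top (a point): top centre of the black upright turning post fixed on the turntable 122 mm from its axis, a quarter turn anticlockwise (from above) of the holder: 20 mm diameter, standing 56 mm above the disc; grip it or push it sideways to turn the turntable
- turntable_hinge (a point): on the vertical axis of the turntable, at the disc's top face (42 mm above the bench; disc 280 mm diameter). Its x axis points from the axis towards the fixed clear dust cover (a 108 mm round plate, 85 mm from the axis, its underside 200 mm above the bench); the loading side is straight across from it, towards the robot, marked by a small black block
- turntable (a joint): turntable angle in rad, growing anticlockwise seen from above: 0 = holder under the dust cover, pi = holder at the loading side. An over-centre spring clicks it into either of these two and resists most around 0.8 and 2.4; turning the post takes 2 to 6 N
- cabinet: low white cabinet with one drawer, 235 mm deep, 400 mm wide, 118 mm high; origin at the centre of its underside, its front with the drawer faces its own -x, towards the robot
- drawer (a joint): how far the drawer is pulled out along the cabinet's -x, in m: 0 shut, 0.185 fully out
- drawer_handle (a point): middle of the drawer's straight bar handle: 120 mm long along the cabinet's y, 12 mm thick, 50 mm in front of the drawer's front panel and 29 mm below the cabinet's top; moves with the drawer. The front panel's top is 110 mm above the bench
- drawer_floor (a point): centre of the floor of the drawer's main compartment (20 mm above the bench), moves with the drawer; it is 170 mm along x by 354 mm along y, with walls 40 mm high at the sides and behind and the front panel (to 89 mm above this floor) in front. Pulled fully out, the whole compartment lies clear of the cabinet's top
- jar: bystander: closed glass jar, 84 mm diameter, 150 mm tall, origin at the centre of its underside
- mug: bystander: blue mug, 80 mm diameter, 95 mm tall, origin at the centre of its underside
- tape: bystander: roll of blue tape lying flat, 84 mm diameter, 24 mm high, origin at the centre of its underside

How it is judged:
By the outcome, as a careful person would: the job done as asked, in the order asked, and still so for the second after the job is handed in, with the robot touching nothing.
Of beaker_a, beaker_b, beaker_c, beaker_d only 2 to 4 are there at a start; the rules pass over those that are not, and their reading is None.
At some moment in a run one of beaker_a, beaker_b, beaker_c may be knocked a few centimetres aside while the robot is not near it.
It also fails if it takes over 210 s, if anything falls off the work surface, if the arm or the gripper's body presses on something with over 40 N, if the wrist force passes 120 N, or if a joint passes its speed limit or range.

## Working session

There is one attempt and no reset: what is moved stays moved. The work goes in short steps, Python scripts to look and compute and a tool call to move; the robot and the scene stay as the last step left them, time stands still between calls to the robot, and variables do not carry over. Pictures are saved under pics/ and viewed, at most 14 in all, crops included, and the job is handed in when it is done.

Besides the shell and the picture viewer there is one more tool, called after ">>>" as name([rows], argument=value, ...), one row to a line, values as JSON. play_rows: Moves the arm, as the interface text tells. Its arguments: {"type":"object","properties":{"commands":{"type":"array"},"newtons":{"type":"number"}},"required":["commands"]}

```bash
ls; mkdir -p pics; cat > h.py <<'E'
import numpy as np, cv2
from cell import *
from scipy.spatial.transform import Rotation as R
def snap(n,f):
    im=get_image(n); cv2.imwrite(f'pics/{f}.png',im[:,:,::-1]); return im
def ray(cam,px,st=None):
    m=camera_model(cam); K=np.array(m['mtx'])
    if cam=='wrist':
        st=st or get_state(); H=np.array(m['hand_eye'])
        d=np.array([(px[0]-K[0,2])/K[0,0],(px[1]-K[1,2])/K[1,1]]); th=np.hypot(*d)
        v=np.r_[d/max(th,1e-9)*np.sin(th),np.cos(th)]
        Rw=R.from_quat(st['tcp_rot']).as_matrix()
        return np.array(st['position'])+Rw@H[:3,3], Rw@H[:3,:3]@v
    Rm=cv2.Rodrigues(np.array(m['rvec'],float))[0]; t=np.array(m['tvec'],float).ravel()
    return -Rm.T@t, Rm.T@np.linalg.inv(K)@np.array([px[0],px[1],1.])
def atz(cam,px,z,st=None):
    o,d=ray(cam,px,st); return (o+d*(z-o[2])/d[2])[:3]
def proj(cam,P,st=None):
    m=camera_model(cam); K=np.array(m['mtx']); P=np.atleast_2d(np.array(P,float))
    if cam=='wrist':
        st=st or get_state(); H=np.array(m['hand_eye']); Rw=R.from_quat(st['tcp_rot']).as_matrix()
        q=((P-np.array(st['position']))@Rw-H[:3,3])@H[:3,:3]
        r=np.hypot(q[:,0],q[:,1]); th=np.arctan2(r,q[:,2])
        return np.c_[K[0,2]+K[0,0]*th*q[:,0]/r,K[1,2]+K[1,1]*th*q[:,1]/r]
    return cv2.projectPoints(P,np.array(m['rvec'],float),np.array(m['tvec'],float),K,None)[0][:,0]
E
python3 - <<'E'
from h import *
st=get_state(); print({k:np.round(v,3).tolist() for k,v in st.items()})
a=snap('scene','s0');b=snap('top','t0');
for c in ('scene','top'):
    o,_=ray(c,(256,192)); print(c,o, np.array(camera_model(c)['mtx'])[0,0])
cv2.imwrite('pics/st0.png',cv2.resize(np.vstack([a,b]),(800,1200))[:600,:,::-1])
for t in ['holder','post_top','turntable','cabinet','drawer_handle','jar','mug','tape','beaker_a']:
    for c in ('top','scene'):
        for r in search_frame(c,t)[:2]: print(t,c,round(r['conf'],2),np.round(np.array(r['location'])*[512,384],1))
print(camera_model('wrist'))
E
```

```text
pics
{'clock': 0.0, 'qpos': [1.222, 0.36, 1.511, 0.0, 1.272, -0.115], 'joint_velocities': [0.001, 0.001, 0.0, 0.0, -0.0, -0.0], 'effort': [-0.003, -52.761, -27.861, -0.001, 0.013, -0.0], 'position': [0.139, 0.583, 0.23], 'tcp_rot': [0.117, 0.993, -0.001, -0.0], 'force': [-0.074, 0.579, 0.378], 'ft_torque': [0.003, -0.001, -0.063], 'grasp_force': 0.0, 'width': 0.086}
scene [ 1.18732066 -0.19515315  0.86883135] 375.5426086737534
top [0.45736825 0.09818478 1.63817399] 420.69719153672736
holder top 0.66 [212.1 201.6]
holder scene 0.83 [306.3 177.8]
post_top top 0.87 [213.2 200. ]
post_top top 0.61 [358.2 195.4]
post_top scene 0.63 [307.6 180.1]
turntable top 0.78 [212.  204.3]
turntable scene 0.82 [308.1 176. ]
cabinet top 0.62 [356.2 166.9]
cabinet top 0.3 [213.8 203.5]
cabinet scene 0.8 [125.4 283.4]
drawer_handle top 0.73 [357.5 197.3]
drawer_handle scene 0.68 [122.8 214.9]
jar top 0.93 [267.7 150.5]
jar top 0.72 [210.9 198.6]
jar scene 0.84 [277.9 235.5]
jar scene 0.73 [306.9 179.7]
mug top 0.93 [132.9 230.4]
mug scene 0.63 [385.4 117.8]
tape top 0.75 [361.1 192.8]
tape top 0.72 [261.4 246.1]
tape scene 0.67 [229.5 162.9]
tape scene 0.61 [307.7 177.4]
beaker_a scene 0.32 [118.2 217.3]
{'mtx': array([[297.31863964,   0.        , 255.41330369],
       [  0.        , 297.31863964, 194.21021748],
       [  0.        ,   0.        ,   1.        ]]), 'hand_eye': array([[-3.22534264e-04, -9.53973712e-01, -2.99890066e-01,
         7.53470618e-02],
       [ 9.99999810e-01, -1.50365398e-04, -5.97184054e-04,
        -7.11593341e-04],
       [ 5.24604800e-04, -2.99890202e-01,  9.53973580e-01,
        -1.42076182e-01],
       [ 0.00000000e+00,  0.00000000e+00,  0.00000000e+00,
         1.00000000e+00]])}
```

```bash
python3 - <<'E'
import cv2
t=cv2.imread('pics/t0.png'); cv2.imwrite('pics/t0c.png',cv2.resize(t[90:300,100:460],(800,467),interpolation=cv2.INTER_CUBIC))
E
```

```text
(no output)
```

View pics/s0.png

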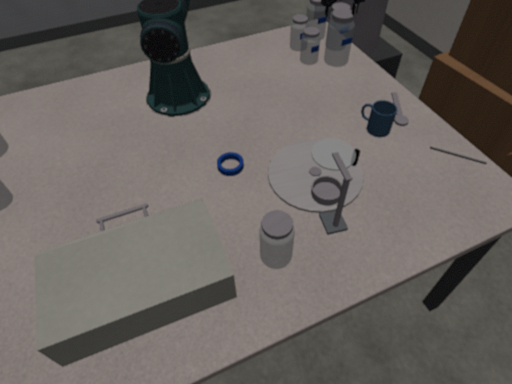

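View pics/t0c.png

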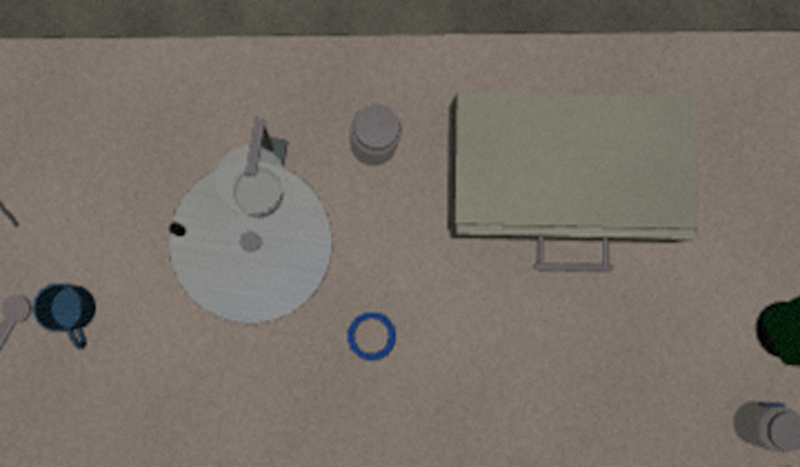

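```bash
python3 - <<'E'
from h import *
s=360/800
def c(x,y,z): p=(100+x*s,90+y*s); print((x,y),z,np.round(atz('top',p,z),4))
for p in [(0,0,0),(.5,0,0),(0,.5,0),(.7,-.3,0)]: print(p,proj('top',[p]),proj('scene',[p]))
c(250,242,.042); c(178,229,.098); c(258,191,.066)
c(178,229,.098)
for p in [(457,94),(695,96),(452,232),(697,235)]: c(*p,.118)
c(537,267,.089);c(610,268,.089)
c(376,127,.15);c(66,305,.095);c(372,336,.012); c(175,242,.042);c(331,242,.042);c(250,323,.042)
im=get_image('top')
for t in ['turntable','cabinet','drawer_handle','tape','jar','mug']:
    for r in masks_of('top',t)[:1]:
        m=r['region'].astype(np.uint8); print(t,round(r['conf'],2),cv2.boundingRect(m),m.sum(),cv2.minAreaRect(cv2.findNonZero(m)))
E
```

```text
(0, 0, 0) [[279.83802942 351.89205449]] [[178.36333196  95.5658032 ]]
(0.5, 0, 0) [[277.8315471  220.24260116]] [[226.73317543 188.79505847]]
(0, 0.5, 0) [[147.87802026 353.91275556]] [[295.61770511  63.34258239]]
(0.7, -0.3, 0) [[353.16734258 168.56170861]] [[142.67358534 286.28941432]]
(250, 242) 0.042 [0.5827 0.2497 0.042 ]
(178, 229) 0.098 [0.6011 0.363  0.098 ]
(258, 191) 0.066 [0.6673 0.2337 0.066 ]
(178, 229) 0.098 [0.6011 0.363  0.098 ]
(457, 94) 0.118 [ 0.8186 -0.1001  0.118 ]
(695, 96) 0.118 [ 0.8118 -0.4954  0.118 ]
(452, 232) 0.118 [ 0.5897 -0.0873  0.118 ]
(697, 235) 0.118 [ 0.5805 -0.4894  0.118 ]
(537, 267) 0.089 [ 0.5323 -0.2312  0.089 ]
(610, 268) 0.089 [ 0.5293 -0.3529  0.089 ]
(376, 127) 0.15 [0.7581 0.0359 0.15  ]
(66, 305) 0.095 [0.4781 0.5466 0.095 ]
(372, 336) 0.012 [0.4196 0.0421 0.012 ]
(175, 242) 0.042 [0.5841 0.3777 0.042 ]
(331, 242) 0.042 [0.5813 0.1112 0.042 ]
(250, 323) 0.042 [0.4447 0.2502 0.042 ]
turntable 0.7 (177, 168, 71, 66) 3457 ((212.0, 200.5), (65.0, 70.0), 90.0)
cabinet 0.88 (300, 130, 115, 82) 7666 ((356.8284912109375, 170.77413940429688), (114.2671890258789, 80.26541900634766), 1.450216293334961)
drawer_handle 0.94 (302, 191, 109, 22) 853 ((355.8786926269531, 201.52224731445312), (108.0182113647461, 20.6263484954834), 0.9240452647209167)
jar 0.85 (258, 137, 22, 27) 463 ((268.5, 150.0), (26.0, 21.0), 90.0)
mug 0.87 (115, 217, 28, 29) 541 ((127.82127380371094, 228.9004669189453), (27.445049285888672, 25.494295120239258), 19.653823852539062)
```

The top view shows the cabinet (right, handle toward the robot), the turntable (crop 250,242), the black post (178,229), the holder under the cover (258,191), and the jar, mug and tape clear of the paths. I'll move above the post first.

>>> play_rows([
  {"xyz":[0,0,0],"rot":[0,0,0.175],"grip":1},
  {"xyz":[0,0,0],"rot":[0,0,0.175],"grip":1},
  {"xyz":[0,0,0],"rot":[0,0,0.175],"grip":1},
  {"xyz":[0,0,0],"rot":[0,0,0.175],"grip":1},
  {"xyz":[0,0,0],"rot":[0,0,0.175],"grip":1},
  {"xyz":[0,0,0],"rot":[0,0,0.175],"grip":1},
  {"xyz":[0,0,0],"rot":[0,0,0.175],"grip":1},
  {"xyz":[0,0,0],"rot":[0,0,0.175],"grip":1},
  {"xyz":[0,0,0],"rot":[0,0,0.175],"grip":1},
  {"xyz":[0,0,0],"rot":[0,0,0.175],"grip":1},
  {"xyz":[0,0,0],"rot":[0,0,0.175],"grip":1},
])

```text
clock: 2.45
position: [0.139, 0.5837, 0.2313]
tcp_rot: [0.768, 0.64, -0.0, 0.0]
force: [-0.0, 0.2, 0.4]
width: 0.0853
grasp_force: 0.0
```

>>> play_rows([
  {"xyz":[-0.062,0.223,0],"rot":[0,0,0],"grip":1},
  {"xyz":[-0.062,0.223,0],"rot":[0,0,0],"grip":1},
  {"xyz":[-0.062,0.223,0],"rot":[0,0,0],"grip":1},
  {"xyz":[-0.062,0.223,0],"rot":[0,0,0],"grip":1},
  {"xyz":[-0.062,0.223,0],"rot":[0,0,0],"grip":1},
  {"xyz":[-0.062,0.223,0],"rot":[0,0,0],"grip":1},
  {"xyz":[-0.062,0.223,0],"rot":[0,0,0],"grip":1},
  {"xyz":[-0.062,0.223,0],"rot":[0,0,0],"grip":1},
  {"xyz":[-0.062,0.223,0],"rot":[0,0,0],"grip":1},
  {"xyz":[-0.062,0.223,0],"rot":[0,0,0],"grip":1},
  {"xyz":[0,0,0],"rot":[0,0,0],"grip":1},
  {"xyz":[0,0,0],"rot":[0,0,0],"grip":1},
])

```text
clock: 3.65
position: [0.5574, 0.3831, 0.2308]
tcp_rot: [0.767, 0.642, -0.0, -0.0]
force: [-0.5, 0.3, -0.4]
width: 0.0854
grasp_force: 0.0
```

```bash
cat >> h.py <<'E'
def az(st): 
    M=R.from_quat(st['tcp_rot']).as_matrix(); return np.degrees(np.arctan2(M[1,0],M[0,0])), np.degrees(np.arccos(-M[2,2]))
def delta(tgt,st=None):
    "tool-axis shift to world target, in units of full scale"
    st=st or get_state(); return np.round(R.from_quat(st['tcp_rot']).as_matrix().T@(np.array(tgt)-st['position'])/.2,3)
E
python3 - <<'E'
from h import *
st=get_state(); print(st['position'],az(st),st['clock'])
im=snap('wrist','w1')
for t in ['post_top','holder','turntable']:
    for r in masks_of('wrist',t)[:2]:
        l=np.array(r['location'])*[512,384]; print(t,round(r['conf'],2),l,cv2.boundingRect(r['region'].astype(np.uint8)),[np.round(atz('wrist',l,z,st),3) for z in (.098,.07)])
E
```

```text
[0.55738673 0.38313571 0.23082078] (np.float64(79.84948565499303), np.float64(0.04628610208056129)) 3.65
post_top 0.89 [284.416 242.688] (187, 160, 206, 178) [array([0.577, 0.315, 0.098]), array([0.577, 0.301, 0.07 ])]
holder 0.85 [284.7232 245.7984] (186, 159, 208, 178) [array([0.577, 0.312, 0.098]), array([0.577, 0.297, 0.07 ])]
turntable 0.65 [284.9792 243.4944] (187, 159, 206, 178) [array([0.577, 0.314, 0.098]), array([0.578, 0.3  , 0.07 ])]
```

View pics/w1.png

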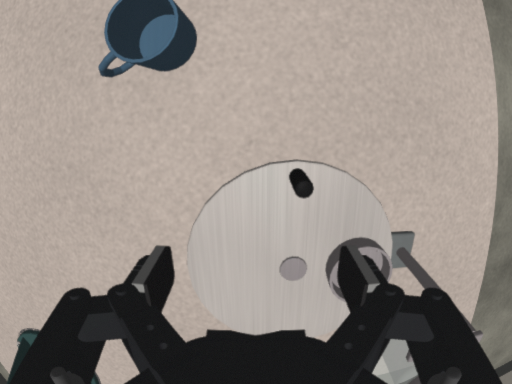

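```bash
python3 - <<'E'
from h import *
st=get_state()
im=cv2.imread('pics/w1.png'); g=im.max(2)
n,l,s,c=cv2.connectedComponentsWithStats((g[150:215,270:340]<50).astype(np.uint8))
print(s[1:],c[1:])
print('post top',atz('wrist',(297.5,177),.098,st)); print('post base',atz('wrist',(305,190),.042,st))
print('knob',atz('wrist',(292.5,268),.045,st))
print('holder',atz('wrist',(358,267),.070,st))
E
```

```text
[[ 20  19  23  28 437]] [[30.64073227 32.91304348]]
post top [0.5973452  0.38386142 0.098     ]
post base [0.60961566 0.35139804 0.042     ]
knob [0.58146811 0.25044739 0.045     ]
holder [0.66190312 0.24984684 0.07      ]
```

```bash
python3 - <<'E'
from h import *
print(delta((.602,.370,.145)))
E
```

```text
[-0.032  0.243  0.431]
```

>>> play_rows([
  {"xyz":[-0.016,0.122,0.1],"rot":[0,0,0],"grip":1},
  {"xyz":[-0.016,0.122,0.1],"rot":[0,0,0],"grip":1},
  {"xyz":[0,0,0.115],"rot":[0,0,0],"grip":1},
  {"xyz":[0,0,0.115],"rot":[0,0,0],"grip":1},
  {"xyz":[0,0,0],"rot":[0,0,0],"grip":1},
  {"xyz":[0,0,0],"rot":[0,0,0],"grip":1},
])

```text
clock: 4.45
position: [0.6026, 0.3698, 0.1455]
tcp_rot: [0.766, 0.643, -0.0, -0.0]
force: [0.6, -0.7, 0.8]
width: 0.0854
grasp_force: 0.0
```

```bash
python3 - <<'E'
from h import *
st=get_state(); print(st['position'],az(st),st['clock'])
im=snap('wrist','w2')
E
```

```text
[0.60257318 0.36981035 0.14548019] (np.float64(80.05594455533951), np.float64(0.055080219864462016)) 4.45
```

View pics/w2.png

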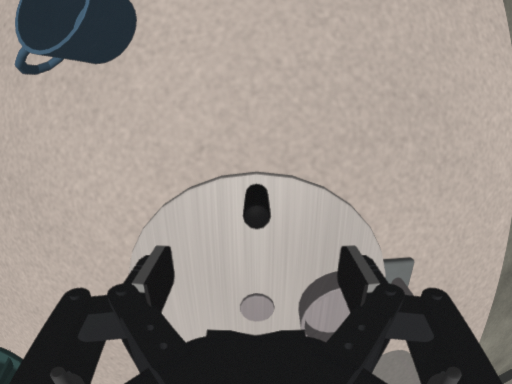

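```bash
python3 - <<'E'
from h import *
st=get_state()
print('post top',atz('wrist',(257,216),.098,st)); print('base',atz('wrist',(257,190),.042,st))
print('knob',atz('wrist',(257,308),.043,st))
print(proj('wrist',[.602,.37,.098],st))
# disc edge fit
im=cv2.imread('pics/w2.png').astype(int); P=[]
pts=[(162,225),(180,205),(205,187),(230,177),(257,173),(285,177),(310,187),(335,205),(355,228)]
Q=np.array([atz('wrist',p,.042,st)[:2] for p in pts]); A=np.c_[2*Q,np.ones(len(Q))]; s=np.linalg.lstsq(A,(Q**2).sum(1),rcond=None)[0]; print(s[:2],np.sqrt(s[2]+s[:2]@s[:2]))
E
```

```text
post top [0.60590808 0.36981402 0.098     ]
base [0.60652291 0.37166357 0.042     ]
knob [0.58463294 0.24553849 0.043     ]
[[251.37415623 216.66306894]]
[0.59131728 0.28084555] 0.10596817303867152
```

Round post top at (257,216), axis knob at (257,308): post at (0.606, 0.370), bearing 80°. Descend and grip.

>>> play_rows([
  {"xyz":[0,0.017,0.14],"rot":[0,0,0],"grip":1},
  {"xyz":[0,0,0.14],"rot":[0,0,0],"grip":1},
  {"xyz":[0,0,0.14],"rot":[0,0,0],"grip":1},
  {"xyz":[0,0,0],"rot":[0,0,0],"grip":0},
  {"xyz":[0,0,0],"rot":[0,0,0],"grip":0},
  {"xyz":[0,0,0],"rot":[0,0,0],"grip":0},
  {"xyz":[0,0,0],"rot":[0,0,0],"grip":0},
  {"xyz":[0,0,0],"rot":[0,0,0],"grip":0},
  {"xyz":[0,0,0],"rot":[0,0,0],"grip":0},
  {"xyz":[0,0,0],"rot":[0,0,0],"grip":0},
], newtons=25)

```text
clock: 5.5
position: [0.6081, 0.3692, 0.0634]
tcp_rot: [0.766, 0.643, 0.002, 0.0]
force: [-0.2, 0.0, 6.5]
width: 0.0189
grasp_force: 24.6
```

>>> play_rows([
  {"xyz":[-0.0033,-0.064,0],"rot":[0,0,-0.1333],"grip":0},
  {"xyz":[-0.0033,-0.064,0],"rot":[0,0,-0.1333],"grip":0},
  {"xyz":[-0.0033,-0.064,0],"rot":[0,0,-0.1333],"grip":0},
  {"xyz":[-0.0033,-0.064,0],"rot":[0,0,-0.1333],"grip":0},
  {"xyz":[-0.0033,-0.064,0],"rot":[0,0,-0.1333],"grip":0},
  {"xyz":[-0.0033,-0.064,0],"rot":[0,0,-0.1333],"grip":0},
  {"xyz":[-0.0033,-0.064,0],"rot":[0,0,-0.1333],"grip":0},
  {"xyz":[-0.0033,-0.064,0],"rot":[0,0,-0.1333],"grip":0},
  {"xyz":[-0.0033,-0.064,0],"rot":[0,0,-0.1333],"grip":0},
  {"xyz":[-0.0033,-0.064,0],"rot":[0,0,-0.1333],"grip":0},
])

```text
clock: 6.5
position: [0.491, 0.3304, 0.0633]
tcp_rot: [0.341, 0.94, 0.003, -0.001]
force: [-6.9, 12.4, 10.0]
width: 0.0194
grasp_force: 26.7
```

>>> play_rows([
  {"xyz":[-0.0033,-0.064,0],"rot":[0,0,-0.1333],"grip":0},
  {"xyz":[-0.0033,-0.064,0],"rot":[0,0,-0.1333],"grip":0},
  {"xyz":[-0.0033,-0.064,0],"rot":[0,0,-0.1333],"grip":0},
  {"xyz":[-0.0033,-0.064,0],"rot":[0,0,-0.1333],"grip":0},
  {"xyz":[-0.0033,-0.064,0],"rot":[0,0,-0.1333],"grip":0},
  {"xyz":[-0.0033,-0.064,0],"rot":[0,0,-0.1333],"grip":0},
])

```text
clock: 7.1
position: [0.4607, 0.2573, 0.0632]
tcp_rot: [0.033, 0.999, 0.001, -0.001]
force: [-10.2, 1.7, 20.4]
width: 0.0192
grasp_force: 27.5
```

>>> play_rows([
  {"xyz":[-0.0033,-0.064,0],"rot":[0,0,-0.1333],"grip":0},
  {"xyz":[-0.0033,-0.064,0],"rot":[0,0,-0.1333],"grip":0},
  {"xyz":[-0.0033,-0.064,0],"rot":[0,0,-0.1333],"grip":0},
  {"xyz":[-0.0033,-0.064,0],"rot":[0,0,-0.1333],"grip":0},
  {"xyz":[-0.0033,-0.064,0],"rot":[0,0,-0.1333],"grip":0},
  {"xyz":[-0.0033,-0.064,0],"rot":[0,0,-0.1333],"grip":0},
  {"xyz":[-0.0033,-0.064,0],"rot":[0,0,-0.1333],"grip":0},
])

```text
clock: 7.8
position: [0.4884, 0.1718, 0.0632]
tcp_rot: [-0.328, 0.945, -0.0, -0.0]
force: [-4.7, -1.4, 15.8]
width: 0.0194
grasp_force: 27.1
```

>>> play_rows([
  {"xyz":[-0.0033,-0.064,0],"rot":[0,0,-0.1333],"grip":0},
  {"xyz":[-0.0033,-0.064,0],"rot":[0,0,-0.1333],"grip":0},
  {"xyz":[-0.0033,-0.064,0],"rot":[0,0,-0.1333],"grip":0},
  {"xyz":[-0.0033,-0.064,0],"rot":[0,0,-0.1333],"grip":0},
  {"xyz":[-0.0033,-0.064,0],"rot":[0,0,-0.1333],"grip":0},
  {"xyz":[-0.0033,-0.064,0],"rot":[0,0,-0.1333],"grip":0},
  {"xyz":[-0.0033,-0.064,0],"rot":[0,0,-0.1333],"grip":0},
  {"xyz":[0,0,0],"rot":[0,0,0],"grip":0},
  {"xyz":[0,0,0],"rot":[0,0,0],"grip":0},
])

```text
clock: 8.7
position: [0.5663, 0.128, 0.0632]
tcp_rot: [-0.642, 0.767, -0.001, 0.002]
force: [-0.2, 3.0, 10.1]
width: 0.019
grasp_force: 27.0
```

```bash
python3 - <<'E'
from h import *
st=get_state(); print(st['position'],az(st),st['qpos'],st['force'],st['width'])
d=st['position'][:2]-np.array([.5846,.2475]); print(np.hypot(*d),np.degrees(np.arctan2(d[1],d[0])))
E
```

```text
[0.56631706 0.12799054 0.06323202] (np.float64(-100.15050426469566), np.float64(0.26426690790598645)) [ 1.02889804e-01  5.26248860e-01  1.72117994e+00  8.57150372e-04
  8.89600022e-01 -2.86207738e+00] [-0.1600513   3.03268254 10.05650492] 0.018970480835473365
0.12089986547327085 -98.69785468445
```

>>> play_rows([
  {"xyz":[0,0,0],"rot":[0,0,0],"grip":1},
  {"xyz":[0,0,0],"rot":[0,0,0],"grip":1},
  {"xyz":[0,0,0],"rot":[0,0,0],"grip":1},
  {"xyz":[0,0,0],"rot":[0,0,0],"grip":1},
  {"xyz":[0,0,-0.1],"rot":[0,0,0],"grip":1},
  {"xyz":[0,0,-0.15],"rot":[0,0,0],"grip":1},
  {"xyz":[0,0,-0.2],"rot":[0,0,0],"grip":1},
  {"xyz":[0,0,-0.2],"rot":[0,0,0],"grip":1},
  {"xyz":[0,0,-0.2],"rot":[0,0,0],"grip":1},
])

```text
clock: 9.6
position: [0.5635, 0.1273, 0.2326]
tcp_rot: [-0.642, 0.766, 0.0, -0.0]
force: [0.2, -0.4, -0.6]
width: 0.0856
grasp_force: 0.0
```

>>> play_rows([
  {"xyz":[0,0,0],"rot":[0,0,0.1813],"grip":1},
  {"xyz":[0,0,0],"rot":[0,0,0.1813],"grip":1},
  {"xyz":[0,0,0],"rot":[0,0,0.1813],"grip":1},
  {"xyz":[0,0,0],"rot":[0,0,0.1813],"grip":1},
  {"xyz":[0,0,0],"rot":[0,0,0.1813],"grip":1},
  {"xyz":[0,0,0],"rot":[0,0,0.1813],"grip":1},
  {"xyz":[0,0,0],"rot":[0,0,0.1813],"grip":1},
  {"xyz":[0,0,0],"rot":[0,0,0.1813],"grip":1},
  {"xyz":[0,0,0],"rot":[0,0,0.1813],"grip":1},
  {"xyz":[0,0,0],"rot":[0,0,0.1813],"grip":1},
  {"xyz":[0,0,0],"rot":[0,0,0.1813],"grip":1},
  {"xyz":[0,0,0],"rot":[0,0,0.1813],"grip":1},
])

```text
clock: 10.8
position: [0.5636, 0.1273, 0.231]
tcp_rot: [0.159, 0.987, -0.0, -0.0]
force: [-0.0, -0.6, 0.2]
width: 0.0854
grasp_force: 0.0
```

>>> play_rows([
  {"xyz":[0,0,0],"rot":[0,0,0.1813],"grip":1},
  {"xyz":[0,0,0],"rot":[0,0,0.1813],"grip":1},
  {"xyz":[0,0,0],"rot":[0,0,0.1813],"grip":1},
  {"xyz":[0,0,0],"rot":[0,0,0.1813],"grip":1},
  {"xyz":[0,0,0],"rot":[0,0,0.1813],"grip":1},
  {"xyz":[0,0,0],"rot":[0,0,0.1813],"grip":1},
  {"xyz":[0,0,0],"rot":[0,0,0.1813],"grip":1},
  {"xyz":[0,0,0],"rot":[0,0,0.1813],"grip":1},
  {"xyz":[0,0,0],"rot":[0,0,0.1813],"grip":1},
])

```text
clock: 11.7
position: [0.5636, 0.1273, 0.231]
tcp_rot: [0.718, 0.696, -0.0, -0.0]
force: [0.3, 0.1, -0.6]
width: 0.085
grasp_force: 0.0
```

```bash
python3 - <<'E'
from h import *
st=get_state(); print(st['position'],az(st),st['clock'])
print(delta((.520,-.285,.22)))
E
```

```text
[0.56364504 0.12728382 0.23096042] (np.float64(88.25779016886817), np.float64(0.04735892156481664)) 11.7
[-2.067 -0.155  0.056]
```

>>> play_rows([
  {"xyz":[-0.207,-0.0155,0],"rot":[0,0,0],"grip":1},
  {"xyz":[-0.207,-0.0155,0],"rot":[0,0,0],"grip":1},
  {"xyz":[-0.207,-0.0155,0],"rot":[0,0,0],"grip":1},
  {"xyz":[-0.207,-0.0155,0],"rot":[0,0,0],"grip":1},
  {"xyz":[-0.207,-0.0155,0],"rot":[0,0,0],"grip":1},
  {"xyz":[-0.207,-0.0155,0],"rot":[0,0,0],"grip":1},
  {"xyz":[-0.207,-0.0155,0],"rot":[0,0,0],"grip":1},
  {"xyz":[-0.207,-0.0155,0],"rot":[0,0,0],"grip":1},
  {"xyz":[-0.207,-0.0155,0],"rot":[0,0,0],"grip":1},
  {"xyz":[-0.207,-0.0155,0],"rot":[0,0,0],"grip":1},
  {"xyz":[0,0,0],"rot":[0,0,0],"grip":1},
  {"xyz":[0,0,0],"rot":[0,0,0],"grip":1},
])

```text
clock: 12.9
position: [0.5224, -0.2863, 0.2309]
tcp_rot: [0.716, 0.698, 0.0, -0.001]
force: [-0.3, -0.3, -0.2]
width: 0.0851
grasp_force: 0.0
```

```bash
python3 - <<'E'
from h import *
st=get_state(); print(st['position'],az(st),st['clock'])
im=snap('wrist','w3'); t=snap('top','t3')
for y in (-.231,-.353): print(proj('wrist',[.531,y,.089],st))
E
```

```text
[ 0.52236148 -0.28632967  0.23085115] (np.float64(88.46979768528192), np.float64(0.06546558121649061)) 12.9
[[261.91668531 124.69245945]]
[[264.31304593 241.53974671]]
```

View pics/w3.png

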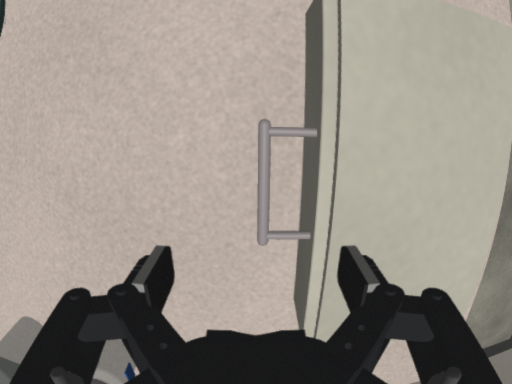

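```bash
python3 - <<'E'
from h import *
print(atz('wrist',(265,123),.089),atz('wrist',(264,241),.089),delta((.5325,-.290,.072)))
E
```

```text
[ 0.5340587  -0.22766902  0.089     ] [ 0.53109163 -0.35062269  0.089     ] [-0.027  0.051  0.795]
```

>>> play_rows([
  {"xyz":[-0.02,0.051,0],"rot":[0,0,0],"grip":0.5},
  {"xyz":[0,0,0.15],"rot":[0,0,0],"grip":0.5},
  {"xyz":[0,0,0.15],"rot":[0,0,0],"grip":0.5},
  {"xyz":[0,0,0.15],"rot":[0,0,0],"grip":0.5},
  {"xyz":[0,0,0.15],"rot":[0,0,0],"grip":0.5},
  {"xyz":[0,0,0.1],"rot":[0,0,0],"grip":0.5},
  {"xyz":[0,0,0.095],"rot":[0,0,0],"grip":0.5},
  {"xyz":[0,0,0],"rot":[0,0,0],"grip":0.5},
  {"xyz":[0,0,0],"rot":[0,0,0],"grip":0},
  {"xyz":[0,0,0],"rot":[0,0,0],"grip":0},
  {"xyz":[0,0,0],"rot":[0,0,0],"grip":0},
  {"xyz":[0,0,0],"rot":[0,0,0],"grip":0},
], newtons=40)

```text
clock: 14.2
position: [0.5301, -0.2897, 0.0734]
tcp_rot: [0.715, 0.699, -0.002, -0.002]
force: [-9.6, -1.1, 4.9]
width: 0.0104
grasp_force: 38.9
```

>>> play_rows([
  {"xyz":[0,-0.02,0],"rot":[0,0,0],"grip":0},
  {"xyz":[0,-0.04,0],"rot":[0,0,0],"grip":0},
  {"xyz":[0,-0.06,0],"rot":[0,0,0],"grip":0},
  {"xyz":[0,-0.06,0],"rot":[0,0,0],"grip":0},
  {"xyz":[0,-0.06,0],"rot":[0,0,0],"grip":0},
  {"xyz":[0,-0.06,0],"rot":[0,0,0],"grip":0},
  {"xyz":[0,-0.06,0],"rot":[0,0,0],"grip":0},
  {"xyz":[0,-0.06,0],"rot":[0,0,0],"grip":0},
  {"xyz":[0,-0.06,0],"rot":[0,0,0],"grip":0},
  {"xyz":[0,-0.06,0],"rot":[0,0,0],"grip":0},
  {"xyz":[0,-0.06,0],"rot":[0,0,0],"grip":0},
  {"xyz":[0,-0.06,0],"rot":[0,0,0],"grip":0},
])

```text
clock: 15.4
position: [0.4004, -0.2854, 0.0733]
tcp_rot: [0.716, 0.698, 0.001, -0.0]
force: [1.3, 7.8, 8.8]
width: 0.01
grasp_force: 40.5
```

>>> play_rows([
  {"xyz":[0,-0.06,0],"rot":[0,0,0],"grip":0},
  {"xyz":[0,-0.06,0],"rot":[0,0,0],"grip":0},
  {"xyz":[0,-0.06,0],"rot":[0,0,0],"grip":0},
  {"xyz":[0,-0.04,0],"rot":[0,0,0],"grip":0},
  {"xyz":[0,-0.03,0],"rot":[0,0,0],"grip":0},
  {"xyz":[0,-0.02,0],"rot":[0,0,0],"grip":0},
  {"xyz":[0,0,0],"rot":[0,0,0],"grip":0},
  {"xyz":[0,0,0],"rot":[0,0,0],"grip":0},
])

```text
clock: 16.2
position: [0.3456, -0.2835, 0.0733]
tcp_rot: [0.716, 0.698, 0.0, -0.001]
force: [-1.6, 8.7, 14.4]
width: 0.0104
grasp_force: 40.9
```

>>> play_rows([
  {"xyz":[0,-0.02,0],"rot":[0,0,0],"grip":0},
  {"xyz":[0,0,0],"rot":[0,0,0],"grip":0},
  {"xyz":[0,0,0],"rot":[0,0,0],"grip":0},
])

```text
clock: 16.5
position: [0.345, -0.2835, 0.0733]
tcp_rot: [0.717, 0.697, 0.002, 0.001]
force: [14.5, 13.9, 6.7]
width: 0.0103
grasp_force: 40.4
```

>>> play_rows([
  {"xyz":[0,0.015,0],"rot":[0,0,0],"grip":0.5},
  {"xyz":[0,0,0],"rot":[0,0,0],"grip":0.5},
  {"xyz":[0,0,0],"rot":[0,0,0],"grip":0.5},
  {"xyz":[0,0,0],"rot":[0,0,0],"grip":0.5},
  {"xyz":[0,0,-0.1],"rot":[0,0,0],"grip":0.5},
  {"xyz":[0,0,-0.2],"rot":[0,0,0],"grip":0.5},
  {"xyz":[0,0,-0.24],"rot":[0,0,0],"grip":1},
  {"xyz":[0,0.12,-0.2],"rot":[0,0,0],"grip":1},
  {"xyz":[0,0.2,-0.2],"rot":[0,0,0],"grip":1},
  {"xyz":[0,0.2,-0.2],"rot":[0,0,0],"grip":1},
  {"xyz":[0,0.15,-0.1],"rot":[0,0,0],"grip":1},
  {"xyz":[0,0,0],"rot":[0,0,0],"grip":1},
])

```text
clock: 17.7
position: [0.4754, -0.2902, 0.3145]
tcp_rot: [0.715, 0.699, 0.001, 0.004]
force: [-1.4, -0.2, 0.3]
width: 0.0856
grasp_force: 0.0
```

```bash
python3 - <<'E'
from h import *
st=get_state(); print(st['position'],az(st),st['clock'])
im=snap('wrist','w4'); t=snap('top','t4'); s=snap('scene','s4')
z=np.zeros((384,800,3),np.uint8)
cv2.imwrite('pics/v4.png',np.hstack([im,cv2.resize(t[100:292,150:438],(288,192))[:, :288].repeat(1,0) if 0 else np.vstack([t[110:302,150:438],s[100:292,50:338]])])[:,:,::-1])
for t in ['beaker_a','beaker_b','beaker_c','beaker_d']:
  for r in masks_of('wrist',t)[:5]:
    m=r['region'].astype(np.uint8); l=np.array(r['location'])*[512,384]; print(t,round(r['conf'],2),l.round(),cv2.boundingRect(m),atz('wrist',l,.075,st).round(3))
  if t[-1]=='a': 
    pass
E
```

```text
[ 0.47544387 -0.29020988  0.31451606] (np.float64(88.69820157021421), np.float64(0.49483828978027566)) 17.7
beaker_a 0.83 [271. 239.] (249, 210, 45, 50) [ 0.498 -0.404  0.075]
beaker_a 0.78 [283. 135.] (269, 119, 30, 30) [ 0.515 -0.257  0.075]
beaker_a 0.71 [266. 190.] (246, 163, 43, 48) [ 0.492 -0.331  0.075]
beaker_a 0.61 [281.  70.] (265, 52, 38, 37) [ 0.513 -0.173  0.075]
beaker_b 0.83 [271. 239.] (249, 210, 45, 50) [ 0.498 -0.404  0.075]
beaker_b 0.78 [283. 135.] (269, 119, 30, 30) [ 0.515 -0.257  0.075]
beaker_b 0.71 [266. 190.] (246, 163, 43, 48) [ 0.492 -0.331  0.075]
beaker_b 0.61 [281.  70.] (265, 52, 38, 37) [ 0.513 -0.173  0.075]
beaker_c 0.83 [271. 239.] (249, 210, 45, 50) [ 0.498 -0.404  0.075]
beaker_c 0.78 [283. 135.] (269, 119, 30, 30) [ 0.515 -0.257  0.075]
beaker_c 0.71 [266. 190.] (246, 163, 43, 48) [ 0.492 -0.331  0.075]
beaker_c 0.61 [281.  70.] (265, 52, 38, 37) [ 0.513 -0.173  0.075]
beaker_d 0.83 [271. 239.] (249, 210, 45, 50) [ 0.498 -0.404  0.075]
beaker_d 0.78 [283. 135.] (269, 119, 30, 30) [ 0.515 -0.257  0.075]
beaker_d 0.71 [266. 190.] (246, 163, 43, 48) [ 0.492 -0.331  0.075]
beaker_d 0.61 [281.  70.] (265, 52, 38, 37) [ 0.513 -0.173  0.075]
```

View pics/v4.png

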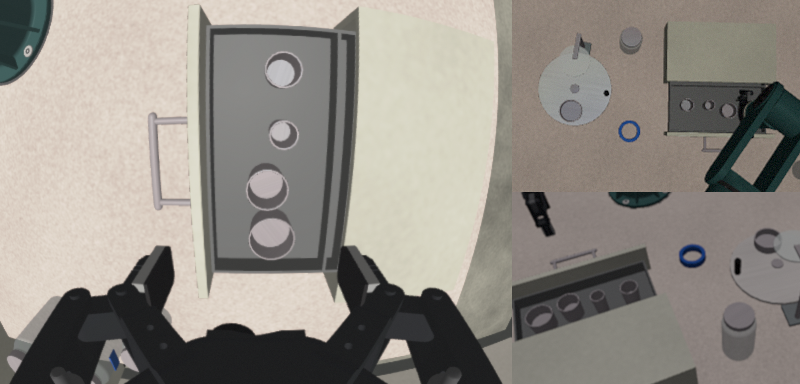

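Wrist view shows all four beakers upright: c (284,70), d (284,135), b (267,188), a (272,237). The holder is at the loading side. I'll refine the rim positions by fitting.

```bash
cat >> h.py <<'E'
def refine(im,cam,xy0,r,z,st=None,rng=.012):
    "grid-search circle centre whose projected rim lies on strongest edges"
    g=cv2.GaussianBlur(cv2.cvtColor(im,cv2.COLOR_RGB2GRAY),(0,0),.8).astype(np.float32)
    e=np.hypot(cv2.Sobel(g,5,1,0),cv2.Sobel(g,5,0,1)); a=np.linspace(0,2*np.pi,90,endpoint=False)
    C=np.c_[np.cos(a)*r,np.sin(a)*r,a*0+z]; best=(-1,)
    for dx in np.arange(-rng,rng+1e-9,.001):
        for dy in np.arange(-rng,rng+1e-9,.001):
            c=np.array([xy0[0]+dx,xy0[1]+dy]); p=proj(cam,C+np.r_[c,0],st).astype(np.float32)
            v=cv2.remap(e,p[None,:,0],p[None,:,1],cv2.INTER_LINEAR)[0]
            s=np.minimum(v,np.percentile(v,70)).mean()
            if s>best[0]: best=(s,c)
    return best[1].round(4),round(float(best[0]),1)
D={'a':(.034,.052),'b':(.029,.058),'c':(.024,.064),'d':(.019,.070)}
E
python3 - <<'E'
from h import *
st=get_state()
im=cv2.imread('pics/w4.png')[:,:,::-1].copy()
px={'a':(271.5,237.5),'b':(267,189),'c':(284,70),'d':(284,135)}
for k,(r,h) in D.items():
    p=atz('wrist',px[k],.02+h,st); print(k,p.round(4),refine(im,'wrist',p,r,.02+h,st))
t=cv2.imread('pics/t4.png')[:,:,::-1].copy()
p=atz('top',(150+570-512,110+110),.07); print('holder top',p,refine(t,'top',p,.043,.072))
k=refine(t,'top',(.5846,.2475),.14,.042); print('disc',k)
E
```

```text
a [ 0.4897 -0.3967  0.072 ] (array([ 0.4897, -0.3997]), 134.2)
b [ 0.4841 -0.3232  0.078 ] (array([ 0.4841, -0.3252]), 115.8)
c [ 0.5075 -0.171   0.084 ] (array([ 0.5075, -0.17  ]), 74.9)
d [ 0.5056 -0.2514  0.09  ] (array([ 0.5056, -0.2514]), 86.5)Traceback (most recent call last):
  File "<stdin>", line 8, in <module>
  File "h.py", line 38, in refine
    c=np.array([xy0[0]+dx,xy0[1]+dy]); p=proj(cam,C+np.r_[c,0],st).astype(np.float32)
                                         ~~~~^^^^^^^^^^^^^^^^^^^^^
  File "h.py", line 19, in proj
    m=camera_model(cam); K=np.array(m['mtx']); P=np.atleast_2d(np.array(P,float))
ValueError: time passes only in moves, steps and waits
```

```bash
sed -i 's/^from cell import \*/from cell import *\nimport cell, functools\ncamera_model=functools.lru_cache(cell.camera_model)/' h.py
python3 - <<'E'
from h import *
st=get_state(); print(st['clock'],st['position'])
t=cv2.imread('pics/t4.png')[:,:,::-1].copy()
p=atz('top',(150+570-512,110+110),.07); print('holder top',p,refine(t,'top',p,.043,.072))
k=refine(t,'top',(.5846,.2475),.14,.042); print('disc',k)
print(delta((.4897,-.399,.13),st))
E
```

```text
18.05 [ 0.46926015 -0.28811805  0.30994355]
holder top [0.50200682 0.26405451 0.07      ] (array([0.5   , 0.2621]), 134.3)
disc (array([0.5876, 0.2505]), 41.5)
[-0.553  0.118  0.899]
```

```bash
python3 - <<'E'
from h import *
st=get_state(); im=snap('wrist','w5'); print(get_state()['position']-st['position'])
for r in masks_of('wrist','beaker_a')[:4]: print(cv2.boundingRect(r['region'].astype(np.uint8)))
P={'a':(.494,-.401),'b':(.489,-.327),'c':(.511,-.172),'d':(.51,-.253)}
for k,(r,h) in D.items():
    print(k,refine(im,'wrist',P[k],r,.02+h,st))
print(delta((.4897,-.399,.13),st), az(st))
E
```

```text
[ 0.0002738  -0.00012847  0.00022822]
(255, 213, 46, 50)
(275, 122, 31, 31)
(253, 166, 43, 48)
(271, 53, 39, 38)
a (array([ 0.499, -0.407]), 137.4)
b (array([ 0.493, -0.33 ]), 118.4)
c (array([ 0.514, -0.177]), 83.2)
d (array([ 0.514, -0.255]), 91.1)
[-0.553  0.118  0.899] (np.float64(88.55756924210634), np.float64(0.14432404530644014))
```

>>> play_rows([
  {"xyz":[-0.15,0.04,0.1],"rot":[0,0,0],"grip":1},
  {"xyz":[-0.15,0.04,0.15],"rot":[0,0,0],"grip":1},
  {"xyz":[-0.15,0.04,0.15],"rot":[0,0,0],"grip":1},
  {"xyz":[-0.136,0.045,0.15],"rot":[0,0,0],"grip":1},
  {"xyz":[0,0,0.15],"rot":[0,0,0],"grip":1},
  {"xyz":[0,0,0.15],"rot":[0,0,0],"grip":1},
  {"xyz":[0,0,0],"rot":[0,0,0],"grip":1},
  {"xyz":[0,0,0],"rot":[0,0,0],"grip":1},
  {"xyz":[0,0,0],"rot":[0,0,0],"grip":1},
])

```text
clock: 19.05
position: [0.5018, -0.4073, 0.1431]
tcp_rot: [0.716, 0.698, -0.0, 0.002]
force: [-0.2, -0.2, 0.1]
width: 0.0854
grasp_force: 0.0
```

```bash
python3 - <<'E'
from h import *
st=get_state(); im=snap('wrist','w6'); print(st['position'],az(st),st['joint_velocities'].round(3))
for k in 'ab':
    r,h=D[k]; c,s=refine(im,'wrist',{'a':(.499,-.407),'b':(.493,-.33)}[k],r,.02+h,st); print(k,c,s)
    a=np.linspace(0,6.283,60); 
    for q in proj('wrist',np.c_[c[0]+r*np.cos(a),c[1]+r*np.sin(a),a*0+.02+h],st): cv2.circle(im,tuple(int(v) for v in q.round()),0,(255,0,0),-1)
    if k=='a': print(delta((*c,.04),st))
cv2.imwrite('pics/w6o.png',im[:,:,::-1])
E
```

```text
[ 0.50177022 -0.40730466  0.14305385] (np.float64(88.61248100159465), np.float64(0.17706917827593496)) [ 0.003 -0.011 -0.007  0.    -0.004  0.001]
a [ 0.499 -0.407] 143.4
[ 0.002 -0.015  0.515]
b [ 0.493 -0.33 ] 105.4
```

View pics/w6o.png

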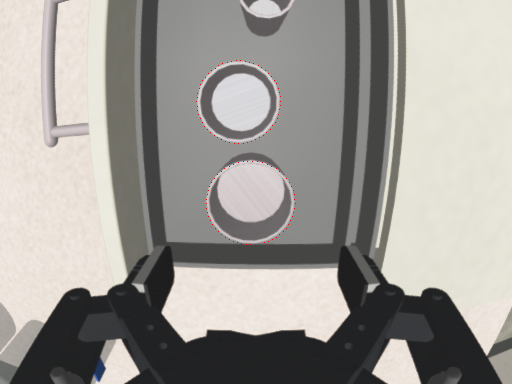

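Overlay matches the rims exactly: a at (250,201), b at (239,102). Grasp a.

>>> play_rows([
  {"xyz":[0,-0.015,0.12],"rot":[0,0,0],"grip":1},
  {"xyz":[0,0,0.12],"rot":[0,0,0],"grip":1},
  {"xyz":[0,0,0.12],"rot":[0,0,0],"grip":1},
  {"xyz":[0,0,0.1],"rot":[0,0,0],"grip":1},
  {"xyz":[0,0,0.055],"rot":[0,0,0],"grip":1},
  {"xyz":[0,0,0],"rot":[0,0,0],"grip":1},
  {"xyz":[0,0,0],"rot":[0,0,0],"grip":0.7},
  {"xyz":[0,0,0],"rot":[0,0,0],"grip":0.7},
  {"xyz":[0,0,0],"rot":[0,0,0],"grip":0.5},
  {"xyz":[0,0,0],"rot":[0,0,0],"grip":0.5},
  {"xyz":[0,0,0],"rot":[0,0,0],"grip":0.5},
], newtons=35)

```text
clock: 20.2
position: [0.4989, -0.4073, 0.0399]
tcp_rot: [0.716, 0.698, 0.0, 0.002]
force: [-0.8, 1.5, 7.1]
width: 0.065
grasp_force: 39.8
```

>>> play_rows([
  {"xyz":[0,0,-0.05],"rot":[0,0,0],"grip":0.5},
  {"xyz":[0,0,-0.12],"rot":[0,0,0],"grip":0.5},
  {"xyz":[0,0,-0.18],"rot":[0,0,0],"grip":0.5},
  {"xyz":[0,0,-0.18],"rot":[0,0,0],"grip":0.5},
  {"xyz":[0,0,-0.12],"rot":[0,0,0],"grip":0.5},
  {"xyz":[0,0,0],"rot":[0,0,0],"grip":0.5},
])

```text
clock: 20.8
position: [0.4999, -0.4084, 0.1728]
tcp_rot: [0.716, 0.698, -0.0, 0.004]
force: [0.7, -0.4, -1.8]
width: 0.0653
grasp_force: 40.0
```

>>> play_rows([
  {"xyz":[0.1,0,0],"rot":[0,0,0],"grip":0.5},
  {"xyz":[0.2,-0.01,0],"rot":[0,0,0],"grip":0.5},
  {"xyz":[0.23,-0.005,0],"rot":[0,0,0],"grip":0.5},
  {"xyz":[0.23,-0.005,0],"rot":[0,0,0],"grip":0.5},
  {"xyz":[0.23,-0.005,0],"rot":[0,0,0],"grip":0.5},
  {"xyz":[0.23,-0.005,0],"rot":[0,0,0],"grip":0.5},
  {"xyz":[0.23,-0.005,0],"rot":[0,0,0],"grip":0.5},
  {"xyz":[0.23,-0.005,0],"rot":[0,0,0],"grip":0.5},
  {"xyz":[0.23,-0.005,0],"rot":[0,0,0],"grip":0.5},
  {"xyz":[0.23,-0.005,0],"rot":[0,0,0],"grip":0.5},
  {"xyz":[0.23,-0.005,0],"rot":[0,0,0],"grip":0.5},
  {"xyz":[0.23,-0.005,0],"rot":[0,0,0],"grip":0.5},
])

```text
clock: 22.0
position: [0.4959, 0.116, 0.1663]
tcp_rot: [0.716, 0.699, -0.001, -0.001]
force: [1.4, 0.1, -3.2]
width: 0.0649
grasp_force: 39.9
```

>>> play_rows([
  {"xyz":[0.22,-0.005,0],"rot":[0,0,0],"grip":0.5},
  {"xyz":[0.15,-0.005,0],"rot":[0,0,0],"grip":0.5},
  {"xyz":[0.07,0,0],"rot":[0,0,0],"grip":0.5},
  {"xyz":[0,0,0],"rot":[0,0,0],"grip":0.5},
  {"xyz":[0,0,0],"rot":[0,0,0],"grip":0.5},
  {"xyz":[0,0,0],"rot":[0,0,0],"grip":0.5},
])

```text
clock: 22.6
position: [0.4981, 0.2005, 0.1675]
tcp_rot: [0.716, 0.698, -0.001, -0.0]
force: [0.7, 0.4, -2.9]
width: 0.0648
grasp_force: 39.9
```

```bash
python3 - <<'E'
from h import *
st=get_state(); im=snap('wrist','w7'); print(st['position'],az(st),st['width'],st['joint_velocities'].round(3))
for z in (.066,.068,.070,.072):
  for r in (.043,.0385): print(z,r,refine(im,'wrist',(.5,.262),r,z,st))
c,s=refine(im,'wrist',(.5,.262),.043,.070,st); r=.043; a=np.linspace(0,6.283,90)
for q in proj('wrist',np.c_[c[0]+r*np.cos(a),c[1]+r*np.sin(a),a*0+.07],st): cv2.circle(im,tuple(int(v) for v in q.round()),0,(255,0,0),-1)
print(delta((*c,.17),st))
cv2.imwrite('pics/w7o.png',im[:,:,::-1])
E
```

```text
[0.49812969 0.20046213 0.16746909] (np.float64(88.54861112911392), np.float64(0.095099401969148)) 0.06482662233811376 [-0.009 -0.003 -0.005  0.001 -0.001  0.001]
0.066 0.043 (array([0.5  , 0.265]), 80.3)
0.066 0.0385 (array([0.499, 0.26 ]), 166.1)
0.068 0.043 (array([0.5  , 0.262]), 98.5)
0.068 0.0385 (array([0.5 , 0.26]), 153.2)
0.07 0.043 (array([0.5  , 0.262]), 108.8)
0.07 0.0385 (array([0.5  , 0.262]), 189.5)
0.072 0.043 (array([0.5  , 0.262]), 103.2)
0.072 0.0385 (array([0.5  , 0.262]), 219.4)
[ 0.308  0.002 -0.013]
```

View pics/w7o.png

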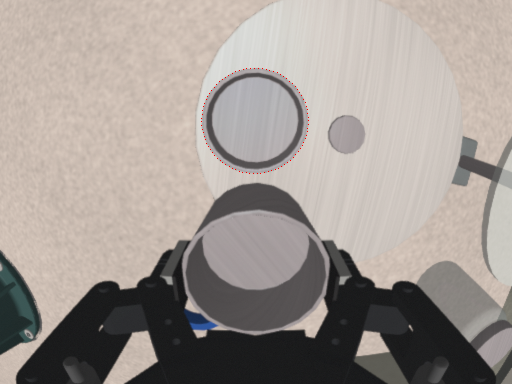

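```bash
python3 - <<'E'
from h import *
st=get_state(); im=cv2.imread('pics/w7.png')[:,:,::-1].copy()
p=np.array(st['position'])
for z in (.028,.031,.034): print(z,refine(im,'wrist',p[:2],.034,p[2]+z,st,.008), p[:2])
for r,z in ((.0385,.074),(.0385,.072)): print(refine(im,'wrist',(.5,.262),r,z,st))
print(delta((.5,.262,.09),st))
E
```

```text
0.028 (array([0.4994, 0.1994]), 156.4) [0.49836201 0.20043938]
0.031 (array([0.4994, 0.2004]), 155.9) [0.49836201 0.20043938]
0.034 (array([0.5014, 0.2034]), 104.5) [0.49836201 0.20043938]
(array([0.5  , 0.262]), 226.3)
(array([0.5  , 0.262]), 214.6)
[0.308 0.001 0.388]
```

>>> play_rows([
  {"xyz":[0.1,0,0],"rot":[0,0,0],"grip":0.5},
  {"xyz":[0.12,0,0],"rot":[0,0,0],"grip":0.5},
  {"xyz":[0.088,-0.003,0],"rot":[0,0,0],"grip":0.5},
  {"xyz":[0,0,0.1],"rot":[0,0,0],"grip":0.5},
  {"xyz":[0,0,0.1],"rot":[0,0,0],"grip":0.5},
  {"xyz":[0,0,0.1],"rot":[0,0,0],"grip":0.5},
  {"xyz":[0,0,0.08],"rot":[0,0,0],"grip":0.5},
  {"xyz":[0,0,0.03],"rot":[0,0,0],"grip":0.5},
  {"xyz":[0,0,0.03],"rot":[0,0,0],"grip":0.5},
  {"xyz":[0,0,0.02],"rot":[0,0,0],"grip":0.5},
  {"xyz":[0,0,0],"rot":[0,0,0],"grip":0.5},
  {"xyz":[0,0,0],"rot":[0,0,0],"grip":0.5},
])

```text
clock: 23.85
position: [0.5, 0.2635, 0.0765]
tcp_rot: [0.716, 0.698, 0.0, 0.0]
force: [-0.0, 0.0, -2.8]
width: 0.0651
grasp_force: 39.9
```

>>> play_rows([
  {"xyz":[-0.005,0,0.02],"rot":[0,0,0],"grip":0.5},
  {"xyz":[0,0,0.01],"rot":[0,0,0],"grip":0.5},
  {"xyz":[0,0,0.005],"rot":[0,0,0],"grip":0.5},
  {"xyz":[0,0,0],"rot":[0,0,0],"grip":0.5},
  {"xyz":[0,0,0],"rot":[0,0,0],"grip":0.5},
])

```text
clock: 24.35
position: [0.4996, 0.2624, 0.069]
tcp_rot: [0.716, 0.698, -0.0, 0.0]
force: [-0.8, -0.8, -1.7]
width: 0.0647
grasp_force: 39.9
```

>>> play_rows([
  {"xyz":[0,0,0.005],"rot":[0,0,0],"grip":0.5},
  {"xyz":[0,0,0.005],"rot":[0,0,0],"grip":0.5},
  {"xyz":[0,0,0],"rot":[0,0,0],"grip":0.5},
])

```text
clock: 24.65
position: [0.4998, 0.2626, 0.0679]
tcp_rot: [0.716, 0.698, 0.0, 0.0]
force: [-2.4, -0.5, 5.7]
width: 0.0653
grasp_force: 40.6
```

>>> play_rows([
  {"xyz":[0,0,0],"rot":[0,0,0],"grip":0.85},
  {"xyz":[0,0,0],"rot":[0,0,0],"grip":1},
  {"xyz":[0,0,0],"rot":[0,0,0],"grip":1},
  {"xyz":[0,0,0],"rot":[0,0,0],"grip":1},
  {"xyz":[0,0,0],"rot":[0,0,0],"grip":1},
  {"xyz":[0,0,-0.05],"rot":[0,0,0],"grip":1},
  {"xyz":[0,0,-0.1],"rot":[0,0,0],"grip":1},
  {"xyz":[0,0,-0.15],"rot":[0,0,0],"grip":1},
  {"xyz":[0,0,-0.2],"rot":[0,0,0],"grip":1},
])

```text
clock: 25.55
position: [0.4983, 0.2619, 0.1673]
tcp_rot: [0.716, 0.698, -0.002, -0.001]
force: [-0.0, -0.1, -0.9]
width: 0.0855
grasp_force: 0.0
```

>>> play_rows([
  {"xyz":[-0.15,0,0],"rot":[0,0,0],"grip":1},
  {"xyz":[-0.2,0,0],"rot":[0,0,0],"grip":1},
  {"xyz":[0,0,0],"rot":[0,0,0],"grip":1},
  {"xyz":[0,0,0],"rot":[0,0,0],"grip":1},
  {"xyz":[0,0,0],"rot":[0,0,0],"grip":1},
])

```text
clock: 26.05
position: [0.4981, 0.1929, 0.1674]
tcp_rot: [0.716, 0.698, 0.0, -0.0]
force: [0.1, 0.4, -0.5]
width: 0.0856
grasp_force: 0.0
```

```bash
python3 - <<'E'
from h import *
st=get_state(); im=snap('wrist','w8'); print(st['position'],az(st),st['width'],st['joint_velocities'].round(3),st['clock'])
for z in (.048,.098,.100,.102): print(z,refine(im,'wrist',(.5,.262),.034,z,st))
print(refine(im,'wrist',(.5,.262),.0385,.072,st))
print(delta((.494,-.33,.17),st))
cv2.imwrite('pics/w8c.png',im[:200,100:420,::-1])
E
```

```text
[0.49811056 0.19294757 0.16735835] (np.float64(88.59422272983522), np.float64(0.039037853407813725)) 0.08556894017099885 [ 0.012  0.007 -0.003 -0.003 -0.002 -0.001] 26.05
0.048 (array([0.499, 0.267]), 111.7)
0.098 (array([0.499, 0.262]), 124.4)
0.1 (array([0.5  , 0.267]), 103.6)
0.102 (array([0.498, 0.266]), 103.0)
(array([0.499, 0.261]), 105.1)
[-2.614  0.044 -0.014]
```

View pics/w8c.png

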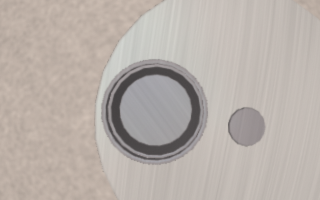

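a sits upright and centred in the holder (crop 155,110). On to b.

>>> play_rows([
  {"xyz":[-0.217,0.004,0],"rot":[0,0,0],"grip":1},
  {"xyz":[-0.217,0.004,0],"rot":[0,0,0],"grip":1},
  {"xyz":[-0.217,0.004,0],"rot":[0,0,0],"grip":1},
  {"xyz":[-0.217,0.004,0],"rot":[0,0,0],"grip":1},
  {"xyz":[-0.217,0.004,0],"rot":[0,0,0],"grip":1},
  {"xyz":[-0.217,0.004,0],"rot":[0,0,0],"grip":1},
  {"xyz":[-0.217,0.004,0],"rot":[0,0,0],"grip":1},
  {"xyz":[-0.217,0.004,0],"rot":[0,0,0],"grip":1},
  {"xyz":[-0.217,0.004,0],"rot":[0,0,0],"grip":1},
  {"xyz":[-0.217,0.004,0],"rot":[0,0,0],"grip":1},
  {"xyz":[-0.217,0.004,0],"rot":[0,0,0],"grip":1},
  {"xyz":[-0.217,0.004,0],"rot":[0,0,0],"grip":1},
])

```text
clock: 27.3
position: [0.4954, -0.3296, 0.1669]
tcp_rot: [0.715, 0.699, 0.0, -0.0]
force: [0.9, 0.5, 0.7]
width: 0.0851
grasp_force: 0.0
```

>>> play_rows([
  {"xyz":[0,0,0.1],"rot":[0,0,0],"grip":1},
  {"xyz":[0,0,0],"rot":[0,0,0],"grip":1},
  {"xyz":[0,0,0],"rot":[0,0,0],"grip":1},
  {"xyz":[0,0,0],"rot":[0,0,0],"grip":1},
])

```text
clock: 27.7
position: [0.4953, -0.3273, 0.1475]
tcp_rot: [0.715, 0.699, 0.0, -0.0]
force: [0.2, 0.3, -0.9]
width: 0.0849
grasp_force: 0.0
```

```bash
cat > look.py <<'E'
from h import *
import sys
# refine named beakers in the drawer from the wrist view; args name,x,y ... ; last is grasp TCP z for first
st=get_state(); im=snap('wrist',sys.argv[1]); print(st['position'],az(st),st['clock'])
print([ (round(q['conf'],2),cv2.boundingRect(q['region'].astype(np.uint8))) for q in masks_of('wrist','beaker_a') if q['conf']>.4])
for i,a in enumerate(sys.argv[3:]):
    k,x,y=a.split(','); r,h=D[k]; c,s=refine(im,'wrist',(float(x),float(y)),r,.02+h,st); print(k,c,s)
    if i==0: print('delta',delta((*c,float(sys.argv[2])),st))
E
python3 look.py w9 .0525 b,.493,-.33 d,.514,-.255
```

```text
[ 0.4952936  -0.32727768  0.14749314] (np.float64(88.69833826406214), np.float64(0.010086617660418915)) 27.7
[(0.71, (54, 0, 349, 332)), (0.68, (252, 82, 56, 55)), (0.67, (245, 0, 68, 41)), (0.65, (214, 162, 76, 81))]
b [ 0.493 -0.33 ] 122.3
delta [-0.014 -0.011  0.475]
d [ 0.514 -0.255] 112.1
```

>>> play_rows([
  {"xyz":[-0.014,-0.011,0.12],"rot":[0,0,0],"grip":1},
  {"xyz":[0,0,0.12],"rot":[0,0,0],"grip":1},
  {"xyz":[0,0,0.12],"rot":[0,0,0],"grip":1},
  {"xyz":[0,0,0.08],"rot":[0,0,0],"grip":1},
  {"xyz":[0,0,0.035],"rot":[0,0,0],"grip":1},
  {"xyz":[0,0,0],"rot":[0,0,0],"grip":0.75},
  {"xyz":[0,0,0],"rot":[0,0,0],"grip":0.6},
  {"xyz":[0,0,0],"rot":[0,0,0],"grip":0.4},
  {"xyz":[0,0,0],"rot":[0,0,0],"grip":0.4},
  {"xyz":[0,0,0],"rot":[0,0,0],"grip":0.4},
  {"xyz":[0,0,0],"rot":[0,0,0],"grip":0.4},
], newtons=35)

```text
clock: 28.9
position: [0.4933, -0.3317, 0.0534]
tcp_rot: [0.716, 0.698, 0.0, 0.001]
force: [0.6, 0.9, 7.0]
width: 0.0567
grasp_force: 37.5
```

>>> play_rows([
  {"xyz":[0,0,-0.05],"rot":[0,0,0],"grip":0.4},
  {"xyz":[0,0,-0.12],"rot":[0,0,0],"grip":0.4},
  {"xyz":[0,0,-0.18],"rot":[0,0,0],"grip":0.4},
  {"xyz":[0,0,-0.2],"rot":[0,0,0],"grip":0.4},
  {"xyz":[0,0,-0.19],"rot":[0,0,0],"grip":0.4},
  {"xyz":[0.1,-0.002,0],"rot":[0,0,0],"grip":0.4},
  {"xyz":[0.18,-0.002,0],"rot":[0,0,0],"grip":0.4},
])

```text
clock: 29.6
position: [0.494, -0.2768, 0.2017]
tcp_rot: [0.717, 0.698, 0.0, 0.002]
force: [-0.1, 0.9, -1.9]
width: 0.0569
grasp_force: 38.2
```

>>> play_rows([
  {"xyz":[0.22,-0.003,0],"rot":[0,0,0],"grip":0.4},
  {"xyz":[0.22,-0.003,0],"rot":[0,0,0],"grip":0.4},
  {"xyz":[0.22,-0.003,0],"rot":[0,0,0],"grip":0.4},
  {"xyz":[0.22,-0.003,0],"rot":[0,0,0],"grip":0.4},
  {"xyz":[0.22,-0.003,0],"rot":[0,0,0],"grip":0.4},
  {"xyz":[0.22,-0.003,0],"rot":[0,0,0],"grip":0.4},
  {"xyz":[0.22,-0.003,0],"rot":[0,0,0],"grip":0.4},
  {"xyz":[0.22,-0.003,0],"rot":[0,0,0],"grip":0.4},
  {"xyz":[0.22,-0.003,0],"rot":[0,0,0],"grip":0.4},
  {"xyz":[0.22,-0.003,0],"rot":[0,0,0],"grip":0.4},
  {"xyz":[0.12,0,0],"rot":[0,0,0],"grip":0.4},
  {"xyz":[0.06,0,0],"rot":[0,0,0],"grip":0.4},
])

```text
clock: 30.8
position: [0.4972, 0.203, 0.1993]
tcp_rot: [0.715, 0.699, -0.001, -0.001]
force: [1.1, -0.4, -2.3]
width: 0.0566
grasp_force: 38.2
```

>>> play_rows([
  {"xyz":[0,0,0],"rot":[0,0,0],"grip":0.4},
  {"xyz":[0,0,0],"rot":[0,0,0],"grip":0.4},
  {"xyz":[0,0,0],"rot":[0,0,0],"grip":0.4},
])

```text
clock: 31.1
position: [0.4984, 0.1993, 0.1998]
tcp_rot: [0.716, 0.698, -0.001, 0.0]
force: [0.7, 0.7, -2.1]
width: 0.0566
grasp_force: 38.2
```

```bash
cat > nest.py <<'E'
from h import *
import sys
# args: pic, held beaker, rim offset above TCP, outer beaker, its rim z, target TCP z
f,k,off,o,rz,tz=sys.argv[1:]; off,rz,tz=map(float,(off,rz,tz))
st=get_state(); im=snap('wrist',f); p=np.array(st['position']); print(p,az(st),st['clock'],st['width'])
hs=[refine(im,'wrist',p[:2],D[k][0],p[2]+off+e,st,.008) for e in (-.002,0,.002)]; 
for h in hs: print('held rel',h[0]-p[:2],h[1])
os=[refine(im,'wrist',(.4995,.262),D[o][0],rz+e,st,.01) for e in (-.002,0,.002)]; print('outer',os)
print('inner edge',[refine(im,'wrist',(.4995,.262),D[o][0]-w,rz,st,.01) for w in (.0015,.002,.003)])
c=max(os,key=lambda q:q[1])[0]-(max(hs,key=lambda q:q[1])[0]-p[:2]); print('TCP target',c,delta((*c,tz),st))
E
python3 nest.py w10 b .0246 a .099 .12
```

```text
[0.49842393 0.19934451 0.19979532] (np.float64(88.53049839852123), np.float64(0.0634655427749101)) 31.1 0.05657270083965452
held rel [0.00097607 0.00095549] 167.6
held rel [0.00097607 0.00095549] 143.7
held rel [0.00197607 0.00195549] 111.3
outer [(array([0.4985, 0.262 ]), 144.8), (array([0.4985, 0.263 ]), 134.1), (array([0.4975, 0.264 ]), 125.0)]
inner edge [(array([0.4995, 0.264 ]), 145.9), (array([0.4995, 0.264 ]), 147.9), (array([0.5005, 0.264 ]), 182.1)]
TCP target [0.49752393 0.26104451] [ 0.309 -0.012  0.399]
```

>>> play_rows([
  {"xyz":[0.1,0,0],"rot":[0,0,0],"grip":0.4},
  {"xyz":[0.12,0,0],"rot":[0,0,0],"grip":0.4},
  {"xyz":[0.093,-0.007,0],"rot":[0,0,0],"grip":0.4},
  {"xyz":[0,0,0.08],"rot":[0,0,0],"grip":0.4},
  {"xyz":[0,0,0.08],"rot":[0,0,0],"grip":0.4},
  {"xyz":[0,0,0.08],"rot":[0,0,0],"grip":0.4},
  {"xyz":[0,0,0.06],"rot":[0,0,0],"grip":0.4},
  {"xyz":[0,0,0.05],"rot":[0,0,0],"grip":0.4},
  {"xyz":[0,0,0.04],"rot":[0,0,0],"grip":0.4},
  {"xyz":[0,0,0.04],"rot":[0,0,0],"grip":0.4},
  {"xyz":[0,0,0],"rot":[0,0,0],"grip":0.4},
  {"xyz":[0,0,0],"rot":[0,0,0],"grip":0.4},
])

```text
clock: 32.35
position: [0.4989, 0.2634, 0.1141]
tcp_rot: [0.716, 0.698, -0.0, 0.0]
force: [0.4, 0.3, -1.7]
width: 0.0573
grasp_force: 38.2
```

>>> play_rows([
  {"xyz":[0,0,0.015],"rot":[0,0,0],"grip":0.4},
  {"xyz":[0,0,0.01],"rot":[0,0,0],"grip":0.4},
  {"xyz":[0,0,0],"rot":[0,0,0],"grip":0.4},
  {"xyz":[0,0,0],"rot":[0,0,0],"grip":0.4},
])

```text
clock: 32.75
position: [0.4988, 0.2634, 0.1091]
tcp_rot: [0.716, 0.698, 0.0, 0.0]
force: [1.0, -0.2, -1.9]
width: 0.0568
grasp_force: 38.2
```

>>> play_rows([
  {"xyz":[0,0,0.015],"rot":[0,0,0],"grip":0.4},
  {"xyz":[0,0,0.015],"rot":[0,0,0],"grip":0.4},
  {"xyz":[0,0,0.005],"rot":[0,0,0],"grip":0.4},
  {"xyz":[0,0,0],"rot":[0,0,0],"grip":0.4},
  {"xyz":[0,0,0],"rot":[0,0,0],"grip":0.4},
])

```text
clock: 33.25
position: [0.4988, 0.2634, 0.1019]
tcp_rot: [0.716, 0.698, -0.0, 0.0]
force: [0.4, 0.7, -1.8]
width: 0.0566
grasp_force: 38.2
```

>>> play_rows([
  {"xyz":[0,0,0.005],"rot":[0,0,0],"grip":0.4},
  {"xyz":[0,0,0],"rot":[0,0,0],"grip":0.4},
  {"xyz":[0,0,0],"rot":[0,0,0],"grip":0.4},
])

```text
clock: 33.55
position: [0.4988, 0.2634, 0.101]
tcp_rot: [0.716, 0.698, -0.0, 0.0]
force: [0.5, -0.1, -1.4]
width: 0.0566
grasp_force: 38.2
```

>>> play_rows([
  {"xyz":[0,0,0.005],"rot":[0,0,0],"grip":0.4},
  {"xyz":[0,0,0.003],"rot":[0,0,0],"grip":0.4},
  {"xyz":[0,0,0],"rot":[0,0,0],"grip":0.4},
  {"xyz":[0,0,0],"rot":[0,0,0],"grip":0.4},
])

```text
clock: 33.95
position: [0.4988, 0.2635, 0.0995]
tcp_rot: [0.716, 0.698, 0.0, 0.0]
force: [0.0, 0.7, 0.5]
width: 0.0566
grasp_force: 38.3
```

>>> play_rows([
  {"xyz":[0,0,0.004],"rot":[0,0,0],"grip":0.4},
  {"xyz":[0,0,0],"rot":[0,0,0],"grip":0.4},
  {"xyz":[0,0,0],"rot":[0,0,0],"grip":0.4},
])

```text
clock: 34.25
position: [0.4989, 0.2637, 0.0994]
tcp_rot: [0.716, 0.698, 0.0, -0.0]
force: [-2.4, 0.7, 6.4]
width: 0.0571
grasp_force: 38.8
```

>>> play_rows([
  {"xyz":[0,0,0],"rot":[0,0,0],"grip":0.75},
  {"xyz":[0,0,0],"rot":[0,0,0],"grip":0.9},
  {"xyz":[0,0,0],"rot":[0,0,0],"grip":1},
  {"xyz":[0,0,0],"rot":[0,0,0],"grip":1},
  {"xyz":[0,0,0],"rot":[0,0,0],"grip":1},
  {"xyz":[0,0,-0.05],"rot":[0,0,0],"grip":1},
  {"xyz":[0,0,-0.1],"rot":[0,0,0],"grip":1},
  {"xyz":[0,0,-0.2],"rot":[0,0,0],"grip":1},
  {"xyz":[-0.15,0,-0.15],"rot":[0,0,0],"grip":1},
  {"xyz":[-0.2,0,0],"rot":[0,0,0],"grip":1},
  {"xyz":[0,0,0],"rot":[0,0,0],"grip":1},
  {"xyz":[0,0,0],"rot":[0,0,0],"grip":1},
])

```text
clock: 35.45
position: [0.4972, 0.193, 0.1993]
tcp_rot: [0.716, 0.698, 0.0, 0.0]
force: [-0.1, 0.2, -0.2]
width: 0.085
grasp_force: 0.0
```

```bash
python3 - <<'E'
from h import *
st=get_state(); im=snap('wrist','w11'); print(st['position'],st['joint_velocities'].round(3),st['clock'])
for z in (.122,.124,.126): print(z,refine(im,'wrist',(.5,.263),.029,z,st))
for z in (.098,.1): print(z,refine(im,'wrist',(.5,.263),.034,z,st))
print(delta((.514,-.255,.17),st),delta((.514,-.177,.17),st))
cv2.imwrite('pics/w11c.png',im[:220,100:420,::-1])
E
```

```text
[0.49716165 0.19298067 0.19931609] [ 0.025  0.019 -0.006  0.006 -0.006  0.003] 35.45
0.122 (array([0.497, 0.263]), 137.7)
0.124 (array([0.498, 0.262]), 140.2)
0.126 (array([0.498, 0.262]), 138.0)
0.098 (array([0.499, 0.262]), 105.7)
0.1 (array([0.499, 0.262]), 102.3)
[-2.237  0.143  0.146] [-1.847  0.133  0.146]
```

View pics/w11c.png

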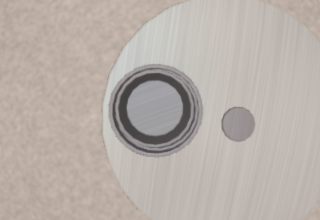

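b is concentric in a (crop 155,110). On to c.

>>> play_rows([
  {"xyz":[-0.205,0.015,0],"rot":[0,0,0],"grip":1},
  {"xyz":[-0.205,0.015,0],"rot":[0,0,0],"grip":1},
  {"xyz":[-0.205,0.015,0],"rot":[0,0,0],"grip":1},
  {"xyz":[-0.205,0.015,0],"rot":[0,0,0],"grip":1},
  {"xyz":[-0.205,0.015,0],"rot":[0,0,0],"grip":1},
  {"xyz":[-0.205,0.015,0],"rot":[0,0,0],"grip":1},
  {"xyz":[-0.205,0.015,0],"rot":[0,0,0],"grip":1},
  {"xyz":[-0.205,0.015,0],"rot":[0,0,0],"grip":0.9},
  {"xyz":[-0.205,0.014,0.1],"rot":[0,0,0],"grip":0.85},
  {"xyz":[0,0,0.1],"rot":[0,0,0],"grip":0.85},
  {"xyz":[0,0,0],"rot":[0,0,0],"grip":0.85},
  {"xyz":[0,0,0],"rot":[0,0,0],"grip":0.85},
])

```text
clock: 36.7
position: [0.5148, -0.1749, 0.1581]
tcp_rot: [0.715, 0.699, -0.0, -0.001]
force: [-0.1, -0.1, -0.4]
width: 0.0725
grasp_force: 0.0
```

```bash
python3 look.py w12 .0605 c,.514,-.177 d,.514,-.255
```

```text
[ 0.51475554 -0.17487662  0.15814957] (np.float64(88.6536805203496), np.float64(0.12969644802419822)) 36.7
[(0.89, (226, 159, 62, 71)), (0.64, (236, 242, 44, 68))]
c [ 0.517 -0.172] 123.9
delta [0.014 0.012 0.488]
d [ 0.515 -0.255] 147.9
```

```bash
python3 - <<'E'
from h import *
st=get_state(); print(st['clock'],st['position'])
im=cv2.imread('pics/w12.png')[:,:,::-1].copy()
for y in (-.172,-.175,-.177):
    print(y,proj('wrist',[[.517,y-.024,.084],[.517,y+.024,.084],[.541,y,.084],[.493,y,.084]],st).round(0).tolist())
print(refine(im,'wrist',(.517,-.173),.024,.082,st),refine(im,'wrist',(.517,-.173),.024,.086,st),refine(im,'wrist',(.517,-.173),.0225,.084,st))
E
```

```text
36.8 [ 0.51561051 -0.17507807  0.15934687]
-0.172 [[256.0, 228.0], [255.0, 169.0], [287.0, 199.0], [225.0, 200.0]]
-0.175 [[256.0, 231.0], [255.0, 173.0], [287.0, 202.0], [225.0, 204.0]]
-0.177 [[256.0, 233.0], [255.0, 175.0], [287.0, 205.0], [225.0, 206.0]]
(array([ 0.518, -0.174]), 139.9) (array([ 0.518, -0.172]), 120.4) (array([ 0.518, -0.172]), 186.2)
```

>>> play_rows([
  {"xyz":[0.01,0.01,0.12],"rot":[0,0,0],"grip":0.85},
  {"xyz":[0,0,0.12],"rot":[0,0,0],"grip":0.85},
  {"xyz":[0,0,0.12],"rot":[0,0,0],"grip":0.85},
  {"xyz":[0,0,0.08],"rot":[0,0,0],"grip":0.85},
  {"xyz":[0,0,0.05],"rot":[0,0,0],"grip":0.85},
  {"xyz":[0,0,0],"rot":[0,0,0],"grip":0.7},
  {"xyz":[0,0,0],"rot":[0,0,0],"grip":0.55},
  {"xyz":[0,0,0],"rot":[0,0,0],"grip":0.3},
  {"xyz":[0,0,0],"rot":[0,0,0],"grip":0.3},
  {"xyz":[0,0,0],"rot":[0,0,0],"grip":0.3},
  {"xyz":[0,0,0],"rot":[0,0,0],"grip":0.3},
], newtons=35)

```text
clock: 37.9
position: [0.5177, -0.1745, 0.0617]
tcp_rot: [0.716, 0.698, 0.0, 0.001]
force: [-1.0, 1.8, 6.8]
width: 0.0458
grasp_force: 36.4
```

>>> play_rows([
  {"xyz":[0,0,-0.05],"rot":[0,0,0],"grip":0.3},
  {"xyz":[0,0,-0.12],"rot":[0,0,0],"grip":0.3},
  {"xyz":[0,0,-0.18],"rot":[0,0,0],"grip":0.3},
  {"xyz":[0,0,-0.2],"rot":[0,0,0],"grip":0.3},
  {"xyz":[0,0,-0.2],"rot":[0,0,0],"grip":0.3},
  {"xyz":[0.1,-0.01,0],"rot":[0,0,0],"grip":0.3},
  {"xyz":[0.18,-0.014,0],"rot":[0,0,0],"grip":0.3},
])

```text
clock: 38.6
position: [0.515, -0.1198, 0.2131]
tcp_rot: [0.717, 0.697, 0.001, 0.003]
force: [0.4, 0.5, -1.8]
width: 0.0458
grasp_force: 36.4
```

>>> play_rows([
  {"xyz":[0.22,-0.017,0],"rot":[0,0,0],"grip":0.3},
  {"xyz":[0.22,-0.017,0],"rot":[0,0,0],"grip":0.3},
  {"xyz":[0.22,-0.017,0],"rot":[0,0,0],"grip":0.3},
  {"xyz":[0.22,-0.017,0],"rot":[0,0,0],"grip":0.3},
  {"xyz":[0.22,-0.017,0],"rot":[0,0,0],"grip":0.3},
  {"xyz":[0.22,-0.017,0],"rot":[0,0,0],"grip":0.3},
  {"xyz":[0.17,-0.013,0],"rot":[0,0,0],"grip":0.3},
  {"xyz":[0.1,-0.005,0],"rot":[0,0,0],"grip":0.3},
  {"xyz":[0,0,0],"rot":[0,0,0],"grip":0.3},
  {"xyz":[0,0,0],"rot":[0,0,0],"grip":0.3},
  {"xyz":[0,0,0],"rot":[0,0,0],"grip":0.3},
  {"xyz":[0,0,0],"rot":[0,0,0],"grip":0.3},
])

```text
clock: 39.8
position: [0.4973, 0.1993, 0.2107]
tcp_rot: [0.716, 0.698, -0.0, 0.0]
force: [0.6, -0.5, -0.6]
width: 0.0455
grasp_force: 36.4
```

```bash
python3 nest.py w13 c .0223 b .124 .145
```

```text
[0.49727489 0.19929263 0.21065416] (np.float64(88.52588102343068), np.float64(0.028439732546319346)) 39.8 0.045515085261179956
held rel [1.02510500e-03 7.37061885e-06] 171.1
held rel [0.00102511 0.00100737] 137.6
held rel [0.00202511 0.00200737] 110.8
outer [(array([0.4965, 0.264 ]), 146.9), (array([0.4985, 0.262 ]), 145.5), (array([0.4985, 0.262 ]), 141.3)]
inner edge [(array([0.4985, 0.267 ]), 141.3), (array([0.4975, 0.265 ]), 146.4), (array([0.4995, 0.265 ]), 208.5)]
TCP target [0.49547489 0.26399263] [ 0.323 -0.017  0.328]
```

>>> play_rows([
  {"xyz":[0.1,0,0],"rot":[0,0,0],"grip":0.3},
  {"xyz":[0.12,0,0],"rot":[0,0,0],"grip":0.3},
  {"xyz":[0.093,-0.009,0],"rot":[0,0,0],"grip":0.3},
  {"xyz":[0,0,0.08],"rot":[0,0,0],"grip":0.3},
  {"xyz":[0,0,0.08],"rot":[0,0,0],"grip":0.3},
  {"xyz":[0,0,0.06],"rot":[0,0,0],"grip":0.3},
  {"xyz":[0,0,0.05],"rot":[0,0,0],"grip":0.3},
  {"xyz":[0,0,0.05],"rot":[0,0,0],"grip":0.3},
  {"xyz":[0,0,0.04],"rot":[0,0,0],"grip":0.3},
  {"xyz":[0,0,0.03],"rot":[0,0,0],"grip":0.3},
  {"xyz":[0,0,0],"rot":[0,0,0],"grip":0.3},
  {"xyz":[0,0,0],"rot":[0,0,0],"grip":0.3},
])

```text
clock: 41.05
position: [0.4971, 0.2631, 0.1327]
tcp_rot: [0.716, 0.698, -0.0, 0.0]
force: [-0.3, -0.1, -1.5]
width: 0.0457
grasp_force: 36.4
```

>>> play_rows([
  {"xyz":[0,0,0.01],"rot":[0,0,0],"grip":0.3},
  {"xyz":[0,0,0.01],"rot":[0,0,0],"grip":0.3},
  {"xyz":[0,0,0],"rot":[0,0,0],"grip":0.3},
  {"xyz":[0,0,0],"rot":[0,0,0],"grip":0.3},
])

```text
clock: 41.45
position: [0.497, 0.2631, 0.1287]
tcp_rot: [0.716, 0.698, 0.0, 0.0]
force: [-0.4, -0.2, -1.6]
width: 0.0455
grasp_force: 36.4
```

Steps of about 1 mm now.

>>> play_rows([
  {"xyz":[0,0,0.006],"rot":[0,0,0],"grip":0.3},
  {"xyz":[0,0,0.006],"rot":[0,0,0],"grip":0.3},
  {"xyz":[0,0,0],"rot":[0,0,0],"grip":0.3},
  {"xyz":[0,0,0],"rot":[0,0,0],"grip":0.3},
])

```text
clock: 41.85
position: [0.497, 0.263, 0.1262]
tcp_rot: [0.716, 0.698, -0.0, 0.0]
force: [1.0, -0.2, -1.1]
width: 0.0455
grasp_force: 36.4
```

>>> play_rows([
  {"xyz":[0,0,0.004],"rot":[0,0,0],"grip":0.3},
  {"xyz":[0,0,0],"rot":[0,0,0],"grip":0.3},
  {"xyz":[0,0,0],"rot":[0,0,0],"grip":0.3},
])

```text
clock: 42.15
position: [0.4971, 0.2632, 0.1257]
tcp_rot: [0.716, 0.698, 0.0, 0.0]
force: [-0.1, -0.1, 3.3]
width: 0.0459
grasp_force: 36.8
```

>>> play_rows([
  {"xyz":[0,0,0],"rot":[0,0,0],"grip":0.65},
  {"xyz":[0,0,0],"rot":[0,0,0],"grip":0.8},
  {"xyz":[0,0,0],"rot":[0,0,0],"grip":0.9},
  {"xyz":[0,0,0],"rot":[0,0,0],"grip":0.9},
  {"xyz":[0,0,0],"rot":[0,0,0],"grip":0.9},
  {"xyz":[0,0,-0.05],"rot":[0,0,0],"grip":0.9},
  {"xyz":[0,0,-0.1],"rot":[0,0,0],"grip":0.9},
  {"xyz":[0,0,-0.2],"rot":[0,0,0],"grip":0.9},
  {"xyz":[-0.15,0,-0.15],"rot":[0,0,0],"grip":0.9},
  {"xyz":[-0.2,0,0],"rot":[0,0,0],"grip":0.9},
  {"xyz":[0,0,0],"rot":[0,0,0],"grip":0.9},
  {"xyz":[0,0,0],"rot":[0,0,0],"grip":0.9},
])

```text
clock: 43.35
position: [0.4953, 0.1926, 0.2261]
tcp_rot: [0.716, 0.698, 0.0, 0.0]
force: [0.5, -0.0, 0.6]
width: 0.0768
grasp_force: 0.0
```

```bash
python3 - <<'E'
from h import *
st=get_state(); im=snap('wrist','w14'); print(st['position'],st['joint_velocities'].round(3),st['clock'])
for k,z in (('a',.099),('b',.124),('c',.148)): print(k,refine(im,'wrist',(.498,.263),D[k][0],z,st))
print(delta((.515,-.255,.18),st))
cv2.imwrite('pics/w14c.png',im[:240,100:420,::-1])
E
```

```text
[0.49533951 0.19264117 0.22612704] [ 0.025  0.021 -0.003  0.006 -0.005  0.002] 43.35
a (array([0.498, 0.262]), 112.4)
b (array([0.5 , 0.26]), 120.5)
c (array([0.495, 0.267]), 132.1)
[-2.235  0.157  0.23 ]
```

View pics/w14c.png

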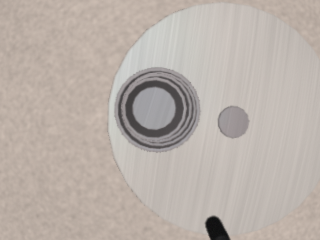

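c nested (crop 154,107). Now d.

>>> play_rows([
  {"xyz":[-0.203,0.0145,0],"rot":[0,0,0],"grip":0.9},
  {"xyz":[-0.203,0.0145,0],"rot":[0,0,0],"grip":0.9},
  {"xyz":[-0.203,0.0145,0],"rot":[0,0,0],"grip":0.9},
  {"xyz":[-0.203,0.0145,0],"rot":[0,0,0],"grip":0.9},
  {"xyz":[-0.203,0.0145,0],"rot":[0,0,0],"grip":0.9},
  {"xyz":[-0.203,0.0145,0],"rot":[0,0,0],"grip":0.9},
  {"xyz":[-0.203,0.0145,0],"rot":[0,0,0],"grip":0.9},
  {"xyz":[-0.203,0.0145,0],"rot":[0,0,0],"grip":0.9},
  {"xyz":[-0.203,0.0145,0],"rot":[0,0,0],"grip":0.9},
  {"xyz":[-0.203,0.0145,0],"rot":[0,0,0],"grip":0.8},
  {"xyz":[-0.205,0.0145,0],"rot":[0,0,0],"grip":0.8},
])

```text
clock: 44.5
position: [0.5169, -0.2551, 0.2249]
tcp_rot: [0.715, 0.699, 0.0, -0.0]
force: [0.9, 0.1, -0.2]
width: 0.0682
grasp_force: 0.0
```

>>> play_rows([
  {"xyz":[0,0,0.12],"rot":[0,0,0],"grip":0.8},
  {"xyz":[0,0,0.12],"rot":[0,0,0],"grip":0.8},
  {"xyz":[0,0,0],"rot":[0,0,0],"grip":0.8},
  {"xyz":[0,0,0],"rot":[0,0,0],"grip":0.8},
  {"xyz":[0,0,0],"rot":[0,0,0],"grip":0.8},
])

```text
clock: 45.0
position: [0.5174, -0.2543, 0.1785]
tcp_rot: [0.715, 0.699, 0.0, 0.001]
force: [-0.6, -0.2, -0.6]
width: 0.0686
grasp_force: 0.0
```

```bash
python3 look.py w15 .068 d,.515,-.255
```

```text
[ 0.5173768  -0.2543272   0.17848541] (np.float64(88.66769826921099), np.float64(0.0892463412429445)) 45.0
[(0.65, (229, 164, 46, 56))]
d [ 0.515 -0.255] 138.6
delta [-0.003 -0.013  0.552]
```

>>> play_rows([
  {"xyz":[-0.003,-0.013,0.14],"rot":[0,0,0],"grip":0.8},
  {"xyz":[0,0,0.14],"rot":[0,0,0],"grip":0.8},
  {"xyz":[0,0,0.14],"rot":[0,0,0],"grip":0.8},
  {"xyz":[0,0,0.09],"rot":[0,0,0],"grip":0.8},
  {"xyz":[0,0,0.042],"rot":[0,0,0],"grip":0.7},
  {"xyz":[0,0,0],"rot":[0,0,0],"grip":0.6},
  {"xyz":[0,0,0],"rot":[0,0,0],"grip":0.4},
  {"xyz":[0,0,0],"rot":[0,0,0],"grip":0.2},
  {"xyz":[0,0,0],"rot":[0,0,0],"grip":0.2},
  {"xyz":[0,0,0],"rot":[0,0,0],"grip":0.2},
  {"xyz":[0,0,0],"rot":[0,0,0],"grip":0.2},
], newtons=35)

```text
clock: 46.2
position: [0.5146, -0.2557, 0.0683]
tcp_rot: [0.716, 0.698, 0.0, 0.001]
force: [-0.3, 1.0, 7.4]
width: 0.0371
grasp_force: 35.6
```

>>> play_rows([
  {"xyz":[0,0,-0.05],"rot":[0,0,0],"grip":0.2},
  {"xyz":[0,0,-0.12],"rot":[0,0,0],"grip":0.2},
  {"xyz":[0,0,-0.2],"rot":[0,0,0],"grip":0.2},
  {"xyz":[0,0,-0.21],"rot":[0,0,0],"grip":0.2},
  {"xyz":[0,0,-0.21],"rot":[0,0,0],"grip":0.2},
  {"xyz":[0.1,-0.007,0],"rot":[0,0,0],"grip":0.2},
  {"xyz":[0.18,-0.012,0],"rot":[0,0,0],"grip":0.2},
])

```text
clock: 46.9
position: [0.5124, -0.2004, 0.227]
tcp_rot: [0.717, 0.698, 0.0, 0.002]
force: [-0.8, 1.4, -1.2]
width: 0.0367
grasp_force: 35.3
```

>>> play_rows([
  {"xyz":[0.22,-0.014,0],"rot":[0,0,0],"grip":0.2},
  {"xyz":[0.22,-0.014,0],"rot":[0,0,0],"grip":0.2},
  {"xyz":[0.22,-0.014,0],"rot":[0,0,0],"grip":0.2},
  {"xyz":[0.22,-0.014,0],"rot":[0,0,0],"grip":0.2},
  {"xyz":[0.22,-0.014,0],"rot":[0,0,0],"grip":0.2},
  {"xyz":[0.22,-0.014,0],"rot":[0,0,0],"grip":0.2},
  {"xyz":[0.22,-0.014,0],"rot":[0,0,0],"grip":0.2},
  {"xyz":[0.22,-0.014,0],"rot":[0,0,0],"grip":0.2},
  {"xyz":[0.15,-0.009,0],"rot":[0,0,0],"grip":0.2},
  {"xyz":[0.08,-0.003,0],"rot":[0,0,0],"grip":0.2},
  {"xyz":[0,0,0],"rot":[0,0,0],"grip":0.2},
  {"xyz":[0,0,0],"rot":[0,0,0],"grip":0.2},
])

```text
clock: 48.1
position: [0.4956, 0.1988, 0.2246]
tcp_rot: [0.715, 0.699, -0.001, 0.0]
force: [-0.0, 0.3, 0.1]
width: 0.0368
grasp_force: 35.3
```

>>> play_rows([
  {"xyz":[0,0,0],"rot":[0,0,0],"grip":0.2},
  {"xyz":[0,0,0],"rot":[0,0,0],"grip":0.2},
])

```text
clock: 48.3
position: [0.4962, 0.1982, 0.2249]
tcp_rot: [0.716, 0.698, -0.0, 0.0]
force: [-0.3, 0.4, -1.1]
width: 0.0366
grasp_force: 35.3
```

```bash
python3 nest.py w16 d .0215 c .148 .17; python3 - <<'E'
import cv2
im=cv2.imread('pics/w16.png'); cv2.imwrite('pics/w16c.png',cv2.resize(im[60:320,150:350],(600,780))[:600])
E
```

```text
[0.49620009 0.19816528 0.22494607] (np.float64(88.50915031892535), np.float64(0.034279331311966414)) 48.3 0.036638917255749595
held rel [ 0.00099991 -0.00096528] 174.6
held rel [9.99910188e-04 3.47151400e-05] 150.6
held rel [0.00099991 0.00103472] 129.2
outer [(array([0.4975, 0.27  ]), 127.8), (array([0.4965, 0.27  ]), 129.3), (array([0.4965, 0.27  ]), 141.0)]
inner edge [(array([0.5005, 0.268 ]), 145.1), (array([0.5005, 0.268 ]), 158.5), (array([0.4995, 0.268 ]), 211.7)]
TCP target [0.49550009 0.27096528] [ 0.364 -0.013  0.275]
```

View pics/w16c.png

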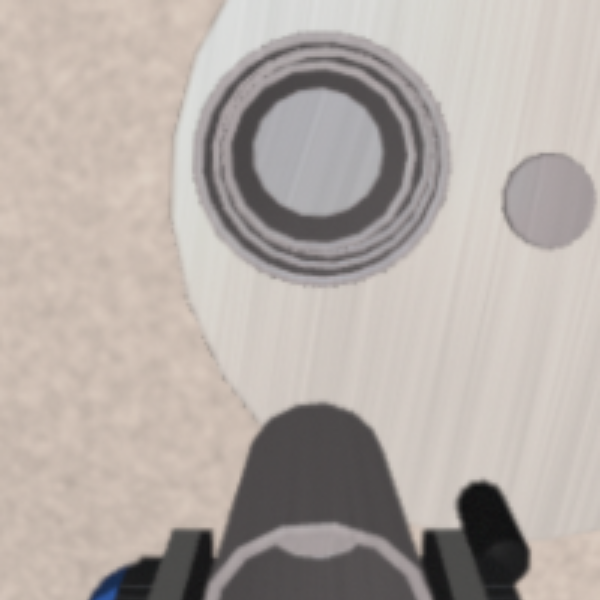

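```bash
python3 - <<'E'
from h import *
st=get_state(); print(st['position'])
for z in (.146,.148): print([atz('wrist',p,z,st)[:2].round(4) for p in ((227.3,112),(286,112),(256.7,83.3),(256.7,140.7),(256.7,112))])
# floor of c (bright disc) z~.084+.018: 3x (253..384, 87..217)
print([atz('wrist',p,.102,st)[:2].round(4) for p in ((150+253/3,60+152/3),(150+384/3,60+152/3),(150+318/3,60+87/3),(150+318/3,60+217/3),(150+318/3,60+152/3))])
im=cv2.imread('pics/w16.png')[:,:,::-1].copy()
for r in (.020,.021,.022,.023,.024): print(r,refine(im,'wrist',(.498,.263),r,.148,st,.007))
for r in (.0165,.0175,.0185,.0195): print(r,refine(im,'wrist',(.498,.263),r,.102,st,.007))
E
```

```text
[0.49624126 0.19830007 0.22498531]
[array([0.4785, 0.2684]), array([0.5217, 0.2673]), array([0.5007, 0.289 ]), array([0.4996, 0.2461]), array([0.5001, 0.2676])]
[array([0.4787, 0.2684]), array([0.5215, 0.2673]), array([0.5007, 0.2888]), array([0.4996, 0.2464]), array([0.5001, 0.2677])]
[array([0.4806, 0.2681]), array([0.519 , 0.2671]), array([0.5002, 0.2868]), array([0.4992, 0.2481]), array([0.4997, 0.2675])]
0.02 (array([0.505, 0.27 ]), 126.2)
0.021 (array([0.499, 0.268]), 198.1)
0.022 (array([0.501, 0.268]), 157.3)
0.023 (array([0.502, 0.269]), 134.4)
0.024 (array([0.496, 0.27 ]), 130.7)
0.0165 (array([0.496, 0.268]), 94.5)
0.0175 (array([0.498, 0.269]), 119.6)
0.0185 (array([0.499, 0.268]), 215.5)
0.0195 (array([0.499, 0.268]), 212.6)
```

Mouth of c at pixel (256.7,112): centre (0.4997, 0.2677), consistent at its floor as well. Insert d there.

>>> play_rows([
  {"xyz":[0.1,0,0],"rot":[0,0,0],"grip":0.2},
  {"xyz":[0.14,0.003,0],"rot":[0,0,0],"grip":0.2},
  {"xyz":[0.1,0,0],"rot":[0,0,0],"grip":0.2},
  {"xyz":[0,0,0],"rot":[0,0,0],"grip":0.2},
  {"xyz":[0,0,0.06],"rot":[0,0,0],"grip":0.2},
  {"xyz":[0,0,0.06],"rot":[0,0,0],"grip":0.2},
  {"xyz":[0,0,0],"rot":[0,0,0],"grip":0.2},
  {"xyz":[0,0,0],"rot":[0,0,0],"grip":0.2},
])

```text
clock: 49.15
position: [0.4978, 0.2664, 0.2001]
tcp_rot: [0.716, 0.698, -0.001, -0.0]
force: [-0.0, 0.7, -0.2]
width: 0.037
grasp_force: 35.3
```

>>> play_rows([
  {"xyz":[0,0,0.05],"rot":[0,0,0],"grip":0.2},
  {"xyz":[0,0,0.05],"rot":[0,0,0],"grip":0.2},
  {"xyz":[0,0,0],"rot":[0,0,0],"grip":0.2},
  {"xyz":[0,0,0],"rot":[0,0,0],"grip":0.2},
])

```text
clock: 49.55
position: [0.4981, 0.2672, 0.1805]
tcp_rot: [0.716, 0.698, -0.001, -0.0]
force: [0.5, -0.4, -0.6]
width: 0.0367
grasp_force: 35.3
```

>>> play_rows([
  {"xyz":[0,0,0.04],"rot":[0,0,0],"grip":0.2},
  {"xyz":[0,0,0.04],"rot":[0,0,0],"grip":0.2},
  {"xyz":[0,0,0.03],"rot":[0,0,0],"grip":0.2},
  {"xyz":[0,0,0.015],"rot":[0,0,0],"grip":0.2},
  {"xyz":[0,0,0],"rot":[0,0,0],"grip":0.2},
  {"xyz":[0,0,0],"rot":[0,0,0],"grip":0.2},
])

```text
clock: 50.15
position: [0.4984, 0.2674, 0.156]
tcp_rot: [0.716, 0.698, -0.0, 0.0]
force: [0.4, 0.1, -1.1]
width: 0.0365
grasp_force: 35.3
```

>>> play_rows([
  {"xyz":[0,0,0.006],"rot":[0,0,0],"grip":0.2},
  {"xyz":[0,0,0.004],"rot":[0,0,0],"grip":0.2},
  {"xyz":[0,0,0],"rot":[0,0,0],"grip":0.2},
  {"xyz":[0,0,0],"rot":[0,0,0],"grip":0.2},
])

```text
clock: 50.55
position: [0.4984, 0.2674, 0.1541]
tcp_rot: [0.716, 0.698, 0.0, 0.0]
force: [0.1, -0.4, -0.6]
width: 0.0368
grasp_force: 35.3
```

>>> play_rows([
  {"xyz":[0,0,0.006],"rot":[0,0,0],"grip":0.2},
  {"xyz":[0,0,0.006],"rot":[0,0,0],"grip":0.2},
  {"xyz":[0,0,0],"rot":[0,0,0],"grip":0.2},
  {"xyz":[0,0,0],"rot":[0,0,0],"grip":0.2},
])

```text
clock: 50.95
position: [0.4983, 0.2674, 0.1515]
tcp_rot: [0.716, 0.698, -0.0, -0.0]
force: [0.4, 0.1, -0.3]
width: 0.0369
grasp_force: 35.3
```

>>> play_rows([
  {"xyz":[0,0,0.004],"rot":[0,0,0],"grip":0.2},
  {"xyz":[0,0,0],"rot":[0,0,0],"grip":0.2},
  {"xyz":[0,0,0],"rot":[0,0,0],"grip":0.2},
])

```text
clock: 51.25
position: [0.4984, 0.2674, 0.1508]
tcp_rot: [0.716, 0.698, -0.0, 0.0]
force: [-0.4, 0.4, -0.9]
width: 0.037
grasp_force: 35.3
```

>>> play_rows([
  {"xyz":[0,0,0.004],"rot":[0,0,0],"grip":0.2},
  {"xyz":[0,0,0.002],"rot":[0,0,0],"grip":0.2},
  {"xyz":[0,0,0],"rot":[0,0,0],"grip":0.2},
  {"xyz":[0,0,0],"rot":[0,0,0],"grip":0.2},
])

```text
clock: 51.65
position: [0.4986, 0.2676, 0.1503]
tcp_rot: [0.716, 0.698, 0.0, 0.0]
force: [-0.5, -0.2, 4.8]
width: 0.0367
grasp_force: 35.8
```

>>> play_rows([
  {"xyz":[0,0,0],"rot":[0,0,0],"grip":0.5},
  {"xyz":[0,0,0],"rot":[0,0,0],"grip":0.7},
  {"xyz":[0,0,0],"rot":[0,0,0],"grip":0.8},
  {"xyz":[0,0,0],"rot":[0,0,0],"grip":0.8},
  {"xyz":[0,0,-0.05],"rot":[0,0,0],"grip":0.8},
  {"xyz":[0,0,-0.1],"rot":[0,0,0],"grip":0.8},
  {"xyz":[0,0,-0.2],"rot":[0,0,0],"grip":0.8},
  {"xyz":[0,0,-0.15],"rot":[0,0,0],"grip":0.8},
  {"xyz":[-0.15,0,0],"rot":[0,0,0],"grip":0.8},
  {"xyz":[-0.2,0,0],"rot":[0,0,0],"grip":0.8},
  {"xyz":[0,0,0],"rot":[0,0,0],"grip":0.8},
  {"xyz":[0,0,0],"rot":[0,0,0],"grip":0.8},
])

```text
clock: 52.85
position: [0.4968, 0.1969, 0.2503]
tcp_rot: [0.716, 0.698, 0.0, 0.0]
force: [0.1, -0.2, 0.3]
width: 0.068
grasp_force: 0.0
```

```bash
python3 - <<'E'
from h import *
st=get_state(); im=snap('wrist','w17'); s=snap('scene','s17'); t=snap('top','t17'); print(st['position'],st['clock'])
print(delta((.346,-.284,.25),st))
v=np.hstack([cv2.resize(im[:250,150:400],(400,400)),cv2.resize(s[110:260,240:390],(400,400))])
cv2.imwrite('pics/v17.png',v[:,:,::-1])
E
```

```text
[0.49681878 0.19693515 0.25031315] 52.85
[-2.424 -0.691  0.   ]
```

View pics/v17.png

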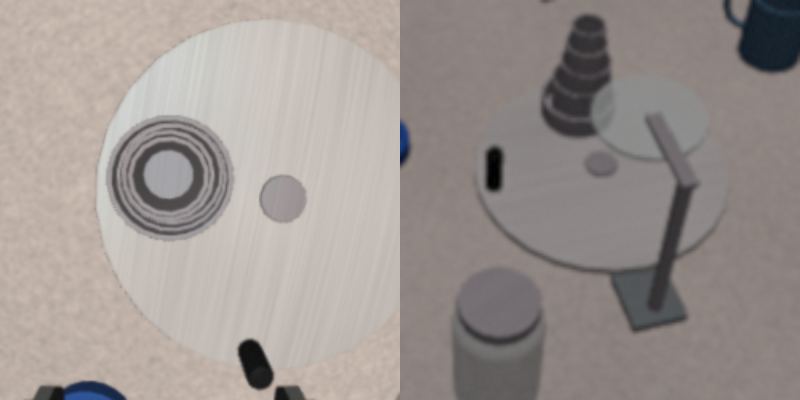

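All four stand nested upright in the holder (left view 168,175; right view a tower at 585,80). Now shut the drawer.

>>> play_rows([
  {"xyz":[-0.202,-0.0576,0],"rot":[0,0,0],"grip":0.5},
  {"xyz":[-0.202,-0.0576,0],"rot":[0,0,0],"grip":0.5},
  {"xyz":[-0.202,-0.0576,0],"rot":[0,0,0],"grip":0.5},
  {"xyz":[-0.202,-0.0576,0],"rot":[0,0,0],"grip":0.5},
  {"xyz":[-0.202,-0.0576,0],"rot":[0,0,0],"grip":0.5},
  {"xyz":[-0.202,-0.0576,0],"rot":[0,0,0],"grip":0.5},
  {"xyz":[-0.202,-0.0576,0],"rot":[0,0,0],"grip":0.5},
  {"xyz":[-0.202,-0.0576,0],"rot":[0,0,0],"grip":0.5},
  {"xyz":[-0.202,-0.0576,0],"rot":[0,0,0],"grip":0.5},
  {"xyz":[-0.202,-0.0576,0],"rot":[0,0,0],"grip":0.5},
  {"xyz":[-0.202,-0.0576,0],"rot":[0,0,0],"grip":0.5},
  {"xyz":[-0.202,-0.0576,0],"rot":[0,0,0],"grip":0.5},
])

```text
clock: 54.2
position: [0.3468, -0.2851, 0.2498]
tcp_rot: [0.715, 0.699, 0.0, 0.0]
force: [1.4, -0.4, -0.5]
width: 0.0425
grasp_force: 0.0
```

>>> play_rows([
  {"xyz":[0,0,0.15],"rot":[0,0,0],"grip":0.5},
  {"xyz":[0,0,0.15],"rot":[0,0,0],"grip":0.5},
  {"xyz":[0,0,0],"rot":[0,0,0],"grip":0.5},
  {"xyz":[0,0,0],"rot":[0,0,0],"grip":0.5},
])

```text
clock: 54.6
position: [0.347, -0.2833, 0.1897]
tcp_rot: [0.715, 0.699, 0.0, -0.001]
force: [-0.1, -0.0, 0.4]
width: 0.0428
grasp_force: 0.0
```

```bash
python3 - <<'E'
from h import *
st=get_state(); print(st['position'],az(st),st['width'],delta((.346,-.284,.0735),st))
im=get_image('wrist')
for r in masks_of('wrist','drawer_handle')[:2]: print(r['conf'],np.array(r['location'])*[512,384])
print(proj('wrist',[[.346,-.284+.06,.089],[.346,-.284,.089]],st))
E
```

```text
[ 0.3470011  -0.28329992  0.18971097] (np.float64(88.66501671380561), np.float64(0.08568889941294475)) 0.04278077516542228 [-0.004 -0.004  0.581]
0.93 [387.3792 147.1104]
[[251.19971156 123.76013051]
 [253.07685269 194.29699576]]
```

Descend, grip and push in, 0.185 m along tool +y.

>>> play_rows([
  {"xyz":[-0.004,-0.004,0.15],"rot":[0,0,0],"grip":0.5},
  {"xyz":[0,0,0.15],"rot":[0,0,0],"grip":0.5},
  {"xyz":[0,0,0.15],"rot":[0,0,0],"grip":0.5},
  {"xyz":[0,0,0.13],"rot":[0,0,0],"grip":0.5},
  {"xyz":[0,0,0],"rot":[0,0,0],"grip":0.5},
  {"xyz":[0,0,0],"rot":[0,0,0],"grip":0},
  {"xyz":[0,0,0],"rot":[0,0,0],"grip":0},
  {"xyz":[0,0,0],"rot":[0,0,0],"grip":0},
  {"xyz":[0,0,0],"rot":[0,0,0],"grip":0},
  {"xyz":[0,0,0],"rot":[0,0,0],"grip":0},
], newtons=40)

```text
clock: 55.7
position: [0.3471, -0.2858, 0.0754]
tcp_rot: [0.716, 0.698, -0.0, 0.002]
force: [0.5, 1.6, 7.8]
width: 0.0104
grasp_force: 39.2
```

>>> play_rows([
  {"xyz":[0,0.04,0],"rot":[0,0,0],"grip":0},
  {"xyz":[0,0.08,0],"rot":[0,0,0],"grip":0},
  {"xyz":[0,0.09,0],"rot":[0,0,0],"grip":0},
  {"xyz":[0,0.09,0],"rot":[0,0,0],"grip":0},
  {"xyz":[0,0.09,0],"rot":[0,0,0],"grip":0},
  {"xyz":[0,0.09,0],"rot":[0,0,0],"grip":0},
  {"xyz":[0,0.09,0],"rot":[0,0,0],"grip":0},
  {"xyz":[0,0.09,0],"rot":[0,0,0],"grip":0},
  {"xyz":[0,0.09,0],"rot":[0,0,0],"grip":0},
  {"xyz":[0,0.09,0],"rot":[0,0,0],"grip":0},
  {"xyz":[0,0.06,0],"rot":[0,0,0],"grip":0},
  {"xyz":[0,0,0],"rot":[0,0,0],"grip":0},
])

```text
clock: 56.9
position: [0.5293, -0.292, 0.0756]
tcp_rot: [0.715, 0.699, -0.0, 0.004]
force: [1.1, -6.1, 0.8]
width: 0.0102
grasp_force: 40.4
```

>>> play_rows([
  {"xyz":[0,0.02,0],"rot":[0,0,0],"grip":0},
  {"xyz":[0,0.01,0],"rot":[0,0,0],"grip":0},
  {"xyz":[0,0,0],"rot":[0,0,0],"grip":0},
  {"xyz":[0,0,0],"rot":[0,0,0],"grip":0},
])

```text
clock: 57.3
position: [0.5301, -0.292, 0.0755]
tcp_rot: [0.715, 0.699, -0.002, 0.001]
force: [-9.8, -8.4, 5.6]
width: 0.01
grasp_force: 41.1
```

>>> play_rows([
  {"xyz":[0,0.015,0],"rot":[0,0,0],"grip":0},
  {"xyz":[0,0,0],"rot":[0,0,0],"grip":0},
  {"xyz":[0,0,0],"rot":[0,0,0],"grip":0},
])

```text
clock: 57.6
position: [0.5301, -0.2919, 0.0755]
tcp_rot: [0.715, 0.699, -0.004, -0.001]
force: [-18.0, -10.6, 13.1]
width: 0.0106
grasp_force: 41.8
```

>>> play_rows([
  {"xyz":[0,-0.005,0],"rot":[0,0,0],"grip":0.4},
  {"xyz":[0,0,0],"rot":[0,0,0],"grip":0.4},
  {"xyz":[0,0,0],"rot":[0,0,0],"grip":0.4},
  {"xyz":[0,0,0],"rot":[0,0,0],"grip":0.4},
  {"xyz":[0,0,-0.1],"rot":[0,0,0],"grip":0.4},
  {"xyz":[0,0,-0.2],"rot":[0,0,0],"grip":0.4},
  {"xyz":[0,0,-0.2],"rot":[0,0,0],"grip":0.4},
  {"xyz":[0,0,-0.2],"rot":[0,0,0],"grip":0.4},
  {"xyz":[0,0,-0.18],"rot":[0,0,0],"grip":0.4},
])

```text
clock: 58.5
position: [0.5342, -0.2889, 0.2518]
tcp_rot: [0.715, 0.699, 0.0, 0.001]
force: [1.3, -1.0, -0.2]
width: 0.0344
grasp_force: 0.0
```

>>> play_rows([
  {"xyz":[0.209,0.0108,0],"rot":[0,0,0],"grip":0.6},
  {"xyz":[0.209,0.0108,0],"rot":[0,0,0],"grip":0.6},
  {"xyz":[0.209,0.0108,0],"rot":[0,0,0],"grip":0.6},
  {"xyz":[0.209,0.0108,0],"rot":[0,0,0],"grip":0.6},
  {"xyz":[0.209,0.0108,0],"rot":[0,0,0],"grip":0.6},
  {"xyz":[0.209,0.0108,0],"rot":[0,0,0],"grip":0.6},
  {"xyz":[0.209,0.0108,0],"rot":[0,0,0],"grip":0.6},
  {"xyz":[0.209,0.0108,0],"rot":[0,0,0],"grip":0.6},
  {"xyz":[0.209,0.0108,0],"rot":[0,0,0],"grip":0.6},
  {"xyz":[0.209,0.0108,0],"rot":[0,0,0],"grip":0.6},
])

```text
clock: 59.5
position: [0.5655, 0.1303, 0.2497]
tcp_rot: [0.715, 0.699, 0.0, 0.0]
force: [0.3, -0.7, -0.5]
width: 0.0516
grasp_force: 0.0
```

>>> play_rows([
  {"xyz":[0,0,0],"rot":[0,0,-0.1813],"grip":0.6},
  {"xyz":[0,0,0],"rot":[0,0,-0.1813],"grip":0.6},
  {"xyz":[0,0,0],"rot":[0,0,-0.1813],"grip":0.6},
  {"xyz":[0,0,0],"rot":[0,0,-0.1813],"grip":0.6},
  {"xyz":[0,0,0],"rot":[0,0,-0.1813],"grip":0.6},
  {"xyz":[0,0,0],"rot":[0,0,-0.1813],"grip":0.6},
  {"xyz":[0,0,0],"rot":[0,0,-0.1813],"grip":0.6},
  {"xyz":[0,0,0],"rot":[0,0,-0.1813],"grip":0.6},
  {"xyz":[0,0,0],"rot":[0,0,-0.1813],"grip":0.6},
  {"xyz":[0,0,0],"rot":[0,0,-0.1813],"grip":0.6},
  {"xyz":[0,0,0],"rot":[0,0,-0.1813],"grip":0.6},
])

```text
clock: 60.6
position: [0.5655, 0.1286, 0.2496]
tcp_rot: [0.011, 1.0, 0.0, -0.0]
force: [0.3, 0.1, 0.0]
width: 0.0514
grasp_force: 0.0
```

>>> play_rows([
  {"xyz":[0,0,0],"rot":[0,0,-0.1813],"grip":0.6},
  {"xyz":[0,0,0],"rot":[0,0,-0.1813],"grip":0.6},
  {"xyz":[0,0,0],"rot":[0,0,-0.1813],"grip":0.6},
  {"xyz":[0,0,0],"rot":[0,0,-0.1813],"grip":0.6},
  {"xyz":[0,0,0],"rot":[0,0,-0.1813],"grip":0.6},
  {"xyz":[0,0,0],"rot":[0,0,-0.1813],"grip":0.6},
  {"xyz":[0,0,0],"rot":[0,0,-0.1813],"grip":0.6},
  {"xyz":[0,0,0],"rot":[0,0,-0.1813],"grip":0.6},
  {"xyz":[0,0,0],"rot":[0,0,-0.1813],"grip":0.6},
  {"xyz":[0,0,0],"rot":[0,0,-0.17],"grip":0.6},
  {"xyz":[0,0,0],"rot":[0,0,0],"grip":0.6},
  {"xyz":[0,0,0],"rot":[0,0,0],"grip":0.6},
])

```text
clock: 61.8
position: [0.5655, 0.1284, 0.2496]
tcp_rot: [-0.638, 0.77, 0.0, -0.0]
force: [0.1, 0.1, -0.2]
width: 0.0513
grasp_force: 0.0
```

```bash
python3 - <<'E'
from h import *
st=get_state(); print(st['position'],az(st),st['qpos'].round(3),st['width'],delta((.5655,.128,.14),st))
im=snap('wrist','w18'); s=snap('scene','s18')
m=(im.max(2)<45).astype(np.uint8)
n,l,q,c=cv2.connectedComponentsWithStats(m)
P=proj('wrist',[[.5655,.128,.098],[.5655,.128,.042]],st); print(P)
for i in range(1,n):
    if 60<q[i,4]<3000: print(q[i],c[i])
E
```

```text
[0.56554186 0.12842242 0.24957512] (np.float64(-100.75747261786859), np.float64(0.004601802730485041)) [ 0.104  0.314  1.531  0.     1.297 -2.85 ] 0.0513110090528045 [ 0.002 -0.     0.548]
[[256.62340829 180.03592229]
 [256.39372296 168.20058242]]
[503  29   9  46  87] [506.47126437  51.1954023 ]
[254 162  16  25 334] [261.2245509  173.99101796]
```

>>> play_rows([
  {"xyz":[0,0.024,0.15],"rot":[0,0,0],"grip":0.6},
  {"xyz":[0,0,0.17],"rot":[0,0,0],"grip":0.6},
  {"xyz":[0,0,0.17],"rot":[0,0,0],"grip":0.6},
  {"xyz":[0,0,0.17],"rot":[0,0,0],"grip":0.6},
  {"xyz":[0,0,0.15],"rot":[0,0,0],"grip":0.6},
  {"xyz":[0,0,0.12],"rot":[0,0,0],"grip":0.6},
  {"xyz":[0,0,0],"rot":[0,0,0],"grip":0.6},
  {"xyz":[0,0,0],"rot":[0,0,0],"grip":0},
  {"xyz":[0,0,0],"rot":[0,0,0],"grip":0},
  {"xyz":[0,0,0],"rot":[0,0,0],"grip":0},
  {"xyz":[0,0,0],"rot":[0,0,0],"grip":0},
  {"xyz":[0,0,0],"rot":[0,0,0],"grip":0},
], newtons=25)

```text
clock: 63.1
position: [0.5621, 0.1291, 0.0651]
tcp_rot: [-0.639, 0.769, -0.001, 0.001]
force: [0.4, -0.7, 6.8]
width: 0.0192
grasp_force: 26.1
```

>>> play_rows([
  {"xyz":[0,0.015,0],"rot":[0,0,0.03],"grip":0},
  {"xyz":[-0.0019,0.03,0],"rot":[0,0,0.06],"grip":0},
  {"xyz":[-0.0019,0.048,0],"rot":[0,0,0.1],"grip":0},
  {"xyz":[-0.0019,0.048,0],"rot":[0,0,0.1],"grip":0},
  {"xyz":[-0.0019,0.048,0],"rot":[0,0,0.1],"grip":0},
  {"xyz":[-0.0019,0.048,0],"rot":[0,0,0.1],"grip":0},
  {"xyz":[-0.0019,0.048,0],"rot":[0,0,0.1],"grip":0},
  {"xyz":[-0.0019,0.048,0],"rot":[0,0,0.1],"grip":0},
  {"xyz":[-0.0019,0.048,0],"rot":[0,0,0.1],"grip":0},
  {"xyz":[-0.0019,0.048,0],"rot":[0,0,0.1],"grip":0},
])

```text
clock: 64.1
position: [0.489, 0.1713, 0.0651]
tcp_rot: [-0.335, 0.942, -0.001, 0.001]
force: [-1.6, -6.1, 11.1]
width: 0.0193
grasp_force: 26.6
```

>>> play_rows([
  {"xyz":[-0.0019,0.048,0],"rot":[0,0,0.1],"grip":0},
  {"xyz":[-0.0019,0.048,0],"rot":[0,0,0.1],"grip":0},
  {"xyz":[-0.0019,0.048,0],"rot":[0,0,0.1],"grip":0},
  {"xyz":[-0.0019,0.048,0],"rot":[0,0,0.1],"grip":0},
  {"xyz":[-0.0019,0.048,0],"rot":[0,0,0.1],"grip":0},
  {"xyz":[-0.0019,0.048,0],"rot":[0,0,0.1],"grip":0},
  {"xyz":[-0.0019,0.048,0],"rot":[0,0,0.1],"grip":0},
  {"xyz":[-0.0019,0.048,0],"rot":[0,0,0.1],"grip":0},
  {"xyz":[-0.0019,0.048,0],"rot":[0,0,0.1],"grip":0},
  {"xyz":[-0.0019,0.048,0],"rot":[0,0,0.1],"grip":0},
])

```text
clock: 65.1
position: [0.4613, 0.2617, 0.0651]
tcp_rot: [0.051, 0.999, -0.0, 0.0]
force: [-1.8, -2.9, 11.0]
width: 0.0191
grasp_force: 26.6
```

```bash
python3 - <<'E'
from h import *
st=get_state(); d=st['position'][:2]-np.array([.5846,.2475]); print(st['position'],az(st),np.hypot(*d),np.degrees(np.arctan2(d[1],d[0])),st['force'])
E
```

```text
[0.46126975 0.26166272 0.06508227] (np.float64(174.1518908357979), np.float64(0.04517452889835746)) 0.12414077673035052 173.44909257833993 [-1.84601337 -2.8853068  11.03039251]
```

>>> play_rows([
  {"xyz":[-0.0019,0.048,0],"rot":[0,0,0.1],"grip":0},
  {"xyz":[-0.0019,0.048,0],"rot":[0,0,0.1],"grip":0},
  {"xyz":[-0.0019,0.048,0],"rot":[0,0,0.1],"grip":0},
  {"xyz":[-0.0019,0.048,0],"rot":[0,0,0.1],"grip":0},
  {"xyz":[-0.0019,0.048,0],"rot":[0,0,0.1],"grip":0},
  {"xyz":[-0.0019,0.048,0],"rot":[0,0,0.1],"grip":0},
  {"xyz":[-0.0019,0.048,0],"rot":[0,0,0.1],"grip":0},
  {"xyz":[-0.0019,0.048,0],"rot":[0,0,0.1],"grip":0},
  {"xyz":[-0.0019,0.048,0],"rot":[0,0,0.1],"grip":0},
  {"xyz":[-0.0019,0.048,0],"rot":[0,0,0.1],"grip":0},
])

```text
clock: 66.1
position: [0.5064, 0.3447, 0.0651]
tcp_rot: [0.429, 0.903, 0.001, 0.001]
force: [0.0, -3.6, 7.1]
width: 0.0192
grasp_force: 26.3
```

>>> play_rows([
  {"xyz":[-0.0019,0.048,0],"rot":[0,0,0.1],"grip":0},
  {"xyz":[-0.0019,0.048,0],"rot":[0,0,0.1],"grip":0},
  {"xyz":[-0.0019,0.048,0],"rot":[0,0,0.1],"grip":0},
  {"xyz":[-0.0019,0.048,0],"rot":[0,0,0.1],"grip":0},
  {"xyz":[-0.0019,0.048,0],"rot":[0,0,0.1],"grip":0},
  {"xyz":[-0.0019,0.048,0],"rot":[0,0,0.1],"grip":0},
  {"xyz":[-0.0019,0.048,0],"rot":[0,0,0.1],"grip":0},
  {"xyz":[-0.0019,0.048,0],"rot":[0,0,0.1],"grip":0},
  {"xyz":[-0.0015,0.04,0],"rot":[0,0,0.08],"grip":0},
  {"xyz":[-0.001,0.025,0],"rot":[0,0,0.05],"grip":0},
  {"xyz":[0,0,0],"rot":[0,0,0],"grip":0},
  {"xyz":[0,0,0],"rot":[0,0,0],"grip":0},
])

```text
clock: 67.3
position: [0.5896, 0.3714, 0.0651]
tcp_rot: [0.723, 0.691, 0.0, 0.0]
force: [-1.1, -2.0, 7.3]
width: 0.0194
grasp_force: 26.2
```

```bash
python3 - <<'E'
from h import *
st=get_state(); d=st['position'][:2]-np.array([.5846,.2475]); print(st['position'],az(st),np.hypot(*d),np.degrees(np.arctan2(d[1],d[0])),st['force'],delta((.608,.3692,.065),st))
E
```

```text
[0.58956925 0.37140769 0.06509643] (np.float64(87.46018221029674), np.float64(0.07199120199753366)) 0.12400729926662794 87.70341683552836 [-1.1242845  -2.03597378  7.33838338] [-0.007  0.093  0.001]
```

>>> play_rows([
  {"xyz":[-0.002,0.04,0],"rot":[0,0,0.08],"grip":0},
  {"xyz":[-0.002,0.035,0],"rot":[0,0,0.07],"grip":0},
  {"xyz":[-0.001,0.018,0],"rot":[0,0,0.03],"grip":0},
  {"xyz":[0,0,0],"rot":[0,0,0],"grip":0},
  {"xyz":[0,0,0],"rot":[0,0,0],"grip":0},
])

```text
clock: 67.8
position: [0.6073, 0.3691, 0.0651]
tcp_rot: [0.77, 0.638, 0.0, -0.0]
force: [-1.9, -0.5, 8.0]
width: 0.0192
grasp_force: 26.2
```

>>> play_rows([
  {"xyz":[0,0,0],"rot":[0,0,0],"grip":0.4},
  {"xyz":[0,0,0],"rot":[0,0,0],"grip":0.6},
  {"xyz":[0,0,0],"rot":[0,0,0],"grip":0.6},
  {"xyz":[0,0,0],"rot":[0,0,0],"grip":0.6},
  {"xyz":[0,0,0],"rot":[0,0,0],"grip":0.6},
  {"xyz":[0,0,-0.1],"rot":[0,0,0],"grip":0.6},
  {"xyz":[0,0,-0.2],"rot":[0,0,0],"grip":0.6},
  {"xyz":[0,0,-0.2],"rot":[0,0,0],"grip":0.6},
  {"xyz":[0,0,-0.2],"rot":[0,0,0],"grip":0.6},
  {"xyz":[0,0,0],"rot":[0,0,0],"grip":0.6},
  {"xyz":[0,0,0],"rot":[0,0,0],"grip":0.6},
])

```text
clock: 68.9
position: [0.608, 0.3693, 0.205]
tcp_rot: [0.769, 0.639, 0.001, 0.0]
force: [0.0, 0.5, -0.7]
width: 0.0513
grasp_force: 0.0
```

```bash
python3 - <<'E'
from h import *
st=get_state(); print(st['position'],az(st),st['clock'])
im=snap('wrist','w19'); s=snap('scene','s19'); t=snap('top','t19')
m=(im.max(2)<45).astype(np.uint8); n,l,q,c=cv2.connectedComponentsWithStats(m)
for i in range(1,n):
    if 60<q[i,4]<3000: print(q[i],c[i])
print(proj('wrist',[[.606,.37,.098],[.606,.37,.042]],st))
v=np.hstack([cv2.resize(im,(400,300)),cv2.resize(s[90:290,150:416],(400,300))]); v=np.vstack([v,cv2.resize(np.hstack([t[90:290,100:460]]),(540,300))[:, :].copy() if 0 else np.hstack([cv2.resize(t[90:290,100:460],(540,300)),np.zeros((300,260,3),np.uint8)])])
cv2.imwrite('pics/v19.png',v[:,:,::-1])
E
```

```text
[0.60796972 0.36933515 0.20499389] (np.float64(79.42549314284264), np.float64(0.15587002781257558)) 68.9
[244 170  20  31 491] [253.26476578 185.79837067]
[  0 341  10  26 139] [  3.38129496 351.97841727]
[[251.33374382 191.29956188]
 [251.96294441 175.91691513]]
```

View pics/v19.png

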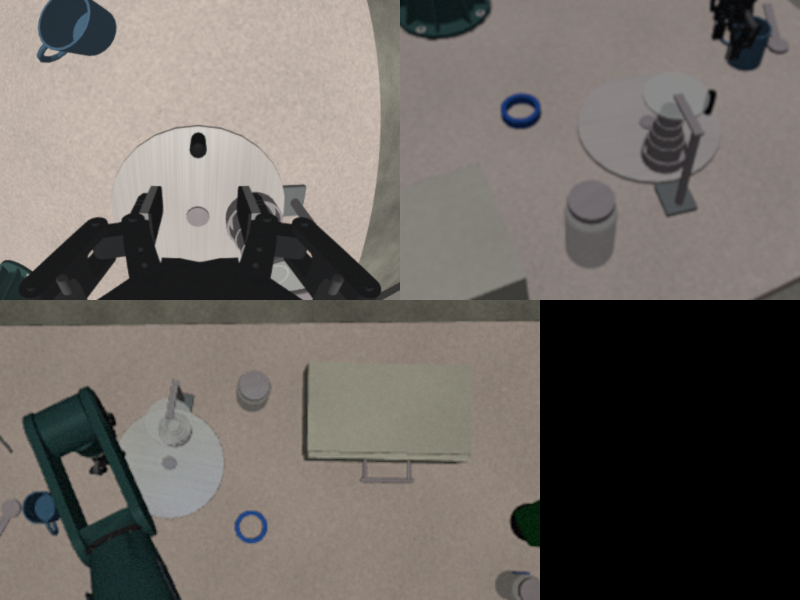

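>>> play_rows([
  {"xyz":[0,0,-0.2],"rot":[0,0,0],"grip":0.6},
  {"xyz":[0,0,-0.1],"rot":[0,0,0],"grip":0.6},
  {"xyz":[0,0,0],"rot":[0,0,0],"grip":0.6},
  {"xyz":[0,0,0],"rot":[0,0,0],"grip":0.6},
  {"xyz":[0,0,0],"rot":[0,0,0],"grip":0.6},
  {"xyz":[0,0,0],"rot":[0,0,0],"grip":0.6},
])

```text
clock: 69.65
position: [0.6063, 0.3685, 0.2614]
tcp_rot: [0.769, 0.639, -0.002, -0.0]
force: [-0.3, -0.0, -0.7]
width: 0.0511
grasp_force: 0.0
```

```bash
python3 - <<'E'
from h import *
a=cv2.imread('pics/s0.png').astype(int); b=get_image('scene')[:,:,::-1].astype(int)
def post(i):
    m=(i[140:175,345:370].max(2)<40); ys,xs=np.nonzero(m); return xs.mean()+345,ys.mean()+140,m.sum()
print(post(a),post(b))
d=np.abs(a-b).max(2)>25
print('drawer/cabinet diff px',d[190:384,20:240].sum(),'jar',d[205:270,255:300].sum(),'tape',d[150:178,212:248].sum())
sign_off()
E
```

```text
(np.float64(356.1212121212121), np.float64(156.6060606060606), np.int64(33)) (np.float64(356.23809523809524), np.float64(158.07142857142858), np.int64(42))
drawer/cabinet diff px 0 jar 0 tape 0
the job is handed in; nothing more can be done
```

The job is done and handed in: all four beakers are nested in the holder under the dust cover and the drawer is shut. In the final camera check the post was back at its starting spot and the cabinet, jar and tape showed no change; the mug was never approached, though I did not measure it.

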